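# Refill the melting pot and switch on the warmer

## Task

Lift the empty melting pot by its handle off the warmer and stand it on the cork mat, put every truffle there is into it while it stands there, and then stand the pot back on the middle of the warmer's hot plate, keeping it upright throughout. Then switch the warmer on: push its spring knob in (never force it while it is out), turn it clockwise past the safety stop until its white line points at the red mark, and let it spring back out; leave the tin and the card box where they are.

Things in the scene. Friction and masses are not known exactly. Their poses are not given: they have to be found in the camera images.
- warmer: White warmer housing, 300 (x) x 170 (y) x 52 mm high, fixed. Origin at the centre of its underside, z up. Hot plate (dark steel disc 144 mm across, top 58 mm above the bench) centred at x = +68 mm; knob axis (vertical) at x = -88 mm, y = 0. Its x axis points from knob to plate.
- plate_centre (a point): Centre of the hot plate's top face (where the pot stands at the start, up to 8 mm off), z up.
- knob_mark (a point): The red mark (14 x 7 mm) on the panel beside the knob, 39 mm from the knob's axis; a black mark on the panel towards the plate is OFF.
- knob_grip (a point): On the axis of the black knob, at mid-height of its grip bar; turns and sinks with the knob. The grip bar is 46 mm long (point x), 14 mm wide (point y) and 28 mm high: with the knob out, from 68 to 96 mm above the bench, this point at 82 mm. A skirt disc 50 mm across lies under the bar (62 to 69 mm above the bench). The white line on the bar points along point +x.
- knob (a joint): Turn of the knob clockwise seen from above, rad: 0 = OFF (white line towards the plate), 1.25 = white line on the red mark, 1.7 = end. Friction 0.04 N m; stays where left. While the knob is out a safety stop blocks it: from OFF it turns to about 0.27 only, from the on side back to about 0.83 only; forcing it there breaks it.
- knob_press (a joint): How far the knob is pushed in, m: 0 = out, 0.007 = fully in. Pushed in more than about 5.5 mm it turns freely past the safety stop; let go there, it stays in. The spring takes 3 N to start and 9 N fully in.
- pot: Open steel melting pot, 136 mm across, 46 mm high, wall 4 mm, floor 4 mm thick, 0.25 to 0.45 kg, loose; origin at the centre of its underside, z up. A fixed arch handle spans the mouth along the pot's y axis, rising from the wall at y = +-67 mm; its steel rod is 8 mm thick, its flat top runs 106 mm above the underside. The mouth is open on either side (+x, -x) of the handle.
- pot_bar (a point): Centre of the pot handle's dark wooden grip, 16 wide (x) x 66 long (y) x 16 mm high, 106 mm above the pot's underside and 60 mm above its rim; axes as the pot's.
- mat_top (a point): Centre of the top face of the round cork mat, 160 mm across, 6 mm thick, fixed to the bench.
- slate: Dark slate board, 127 (x) x 252 (y) x 8 mm, fixed to the bench; origin at the centre of its underside. The truffles start on it.
- truffle0: Ball-shaped truffle (brown or pink, coloured fleck on top), 28 mm across and 25 mm high, 13 g, loose; origin at the centre of its flat foot. May be absent (then None).
- truffle1: Ball-shaped truffle (brown or pink, coloured fleck on top), 28 mm across and 25 mm high, 13 g, loose; origin at the centre of its flat foot. May be absent (then None).
- truffle2: Ball-shaped truffle (brown or pink, coloured fleck on top), 28 mm across and 25 mm high, 13 g, loose; origin at the centre of its flat foot. May be absent (then None).
- truffle3: Ball-shaped truffle (brown or pink, coloured fleck on top), 28 mm across and 25 mm high, 13 g, loose; origin at the centre of its flat foot. May be absent (then None).
- truffle4: Ball-shaped truffle (brown or pink, coloured fleck on top), 28 mm across and 25 mm high, 13 g, loose; origin at the centre of its flat foot. May be absent (then None).
- tin: Bystander: round pastille tin, 70 mm across, 36 mm high, loose, on the left.
- carton: Bystander: closed card box, 67 x 93 x 46 mm, loose, at the right end of the bench.

How it is judged:
By the outcome, as a careful person would: the job done as asked, in the order asked, and still so for the second after the job is handed in, with the robot touching nothing.
Of truffle0, truffle1, truffle2, truffle3, truffle4 only 2 to 5 are there at a start; the rules pass over those that are not, and their reading is None.
At some moment in a run one of pot may be knocked a few centimetres aside while the robot is not near it.
It also fails if it takes over 210 s, if anything falls off the work surface, if the arm or the gripper's body presses on something with over 40 N, if the wrist force passes 120 N, or if a joint passes its speed limit or range.

## Robot

A 6-joint arm with a two-finger parallel gripper is mounted at the origin on a cart in front of the work surface, level with it; the furniture and walls round the work are solid. World frame = base frame: x ahead of the robot, y to its left, z up, the work surface at z = 0. Lengths are in m, angles in degrees, forces in N, time in s.
With the tool pointing down it reaches from about 0.375 to 0.9 m from the base axis. Payload 3.1 kg.
Tool frame: the origin (TCP) lies midway between the tips of the shut fingers; the grasp point (between the pads) lies bot.hold_point_z behind it (bot.hold_point_z is the distance from the TCP to the grasp point, in m); z points along the fingers, y is the direction in which the jaws open and shut (so a half turn about z gives the same grasp; the last joint's range is limited). The gripper opens to 87 mm and grips with 3 to 60 N. Pads are 19 mm wide; open, the fingers measure 117 mm over their backs; the gripper's body (75 mm by 190 mm) begins 51 mm behind the grasp point.
Start: joints at [-75.602, 30.224, 82.088, -0, 67.689, -10.227], TCP at [0.26, -0.568, 0.223] pointing down, gripper open.
Joint ranges: [-176.69, 176.69], [-43.24, 126.21], [12.49, 139.97], [-82, 262], [0, 151.66], [-163.58, 163.58]. Speed limits (degrees/s): [159.86, 159.86, 180, 180, 180, 180].

## Interface

Orientations are given as a 3x3 rotation matrix whose columns are the frame's x, y, z axes.
In Python, from rig import bot, vision, hand_in gives the robot as it stands. The module is installed in compiled form; this text tells all that it offers.
- The arm moves only by the shell command python3 -m handwheel 'ROWS'. ROWS is JSON, a list of rows, each an object of numbers: "hand": the gripper's target within -1 to 1 (fully open at 1, half-way at 0, shut at -1); "dx", "dy", "dz": the shift along the world's x, y, z in cm; "wx", "wy", "wz": the turn, a rotation vector about the world's x, y, z in rad. In form: [{"hand": .., "dx": .., "dy": .., "dz": .., "wx": .., "wy": .., "wz": ..}, ...]. A call has 1 to 10 rows; each row shifts and turns the commanded pose from where the row before left it; what a row does not reach is not made up. A row lasts 1/10 s, in which the tool goes at most 50 mm and 8.59 degrees, less where a joint would pass 70% of its speed; a pose out of reach is approached as far as the arm can. A call with a gripper value outside its range is refused whole. The fingers move at their own pace and stop on an object; the grip force is fixed at half the most. Time passes only in rows, so rows that do not move let the fingers close. It gives the time, the measured TCP pose, the force and the opening at its end, in the units of the state.
- bot.read_state(): the state, without advancing time (a new reading comes with each control period).
- vision.capture(name): name is "scene" or "top" or "wrist"; returns (picture, depth): 400x640x3 uint8, red, green, blue; 400x640 float32, m along the optical axis (not along the pixel's ray), 0 where there is no reading.
- vision.get_calibration(name): a dict with "fx", "fy", "cx", "cy" (pixels), "rvec" (rotation vector, rad) and "tvec" (3), from world to camera coordinates, as OpenCV has them. Camera axes: x right, y down, z forward; pixel columns grow to the right and rows downward; lengths in m; the calibration is good to about 2 mm. A picture is of the moment at which its call begins: read the wrist's pose just before it. get_calibration takes no time and is no camera call; for the wrist camera it gives the pose at the moment of the call.
- hand_in(): hands the job in, once; it reports no verdict.
The state is a dict: "time_s": time; "joint_positions": joint angles; "qvel": joint speeds; "tau": joint torques, N m; "position": TCP position; "tcp_rot": TCP orientation; "force": force on the tool from outside, world axes, zero at the start; "moment": the same for the moment, N m; "opening": opening from 0.0 (shut) to 1.0 (fully open).
Only numpy, scipy, OpenCV 4.12 (cv2) and the standard library are available. Lean on these libraries where they do the work, as an engineer would, in place of code of your own. Each camera call takes 0.05 s, during which the arm holds its last target.

## Working session

There is one attempt and no reset: what is moved stays moved. The work goes in short steps, Python scripts to look and compute and a shell command to move; the robot and the scene stay as the last step left them, time stands still between calls to the robot, and variables do not carry over. Pictures are saved under pics/ and viewed, and the job is handed in when it is done.

```bash
mkdir -p pics; ls; cat > h.py <<'E'
import numpy as np, cv2
from rig import bot, vision
def cap(n,save=None):
    c=vision.get_calibration(n); im,d=vision.capture(n)
    if save: cv2.imwrite('pics/'+save+'.png',im[:,:,::-1])
    return im,d,c
def Rt(c): return cv2.Rodrigues(np.array(c['rvec'],float))[0],np.array(c['tvec'],float).ravel()
def ray(c,u,v,z):
    R,t=Rt(c); o=-R.T@t; d=R.T@np.array([(u-c['cx'])/c['fx'],(v-c['cy'])/c['fy'],1]); return o+d*(z-o[2])/d[2]
def proj(c,p):
    R,t=Rt(c); q=R@np.array(p)+t; return c['fx']*q[0]/q[2]+c['cx'],c['fy']*q[1]/q[2]+c['cy']
def cloud(c,d):
    R,t=Rt(c); v,u=np.mgrid[:d.shape[0],:d.shape[1]]
    q=np.stack([(u-c['cx'])/c['fx']*d,(v-c['cy'])/c['fy']*d,d],-1)
    return (q-t)@R
E
python3 - <<'E'
from h import *
print(bot.hold_point_z, bot.read_state())
for n in ['scene','top','wrist']:
    im,d,c=cap(n,n+'0'); R,t=Rt(c); print(n,-R.T@t,(R.T)[:,2])
    np.savez('pics/'+n+'0.npz',im=im,d=d,**c)
E
```

```text
pics
0.0187 {'time_s': 0.0, 'joint_positions': array([-7.56028306e+01,  3.02797133e+01,  8.21560919e+01, -1.48759058e-03,
        6.76882440e+01, -1.02267748e+01]), 'qvel': array([ 0.05408776, -0.06664615, -0.1006937 , -0.01956163,  0.06396446,
       -0.04725911]), 'tau': array([-5.63439007e-04, -4.40042174e+01, -1.76595801e+01,  6.32773759e-02,
        5.83300937e-02, -1.82846184e-04]), 'position': array([ 0.26025436, -0.56743632,  0.22156525]), 'tcp_rot': array([[ 9.09058048e-01,  4.16669114e-01, -5.61591699e-04],
       [ 4.16669337e-01, -9.09055714e-01,  2.09110112e-03],
       [ 3.60779107e-04, -2.13493034e-03, -9.99997656e-01]]), 'force': array([ 0.02756527, -0.0179796 ,  0.06618681]), 'moment': array([ 0.00061474, -0.04747707, -0.00777276]), 'opening': 1.0003186420441583}
scene [-0.13883238  1.39433357  1.29865889] [ 0.35445762 -0.70344198 -0.61605939]
top [0.30756245 0.00584481 1.37081451] [ 0.17155177  0.01750526 -0.98501957]
wrist [ 0.32876954 -0.53692661  0.38442795] [-0.25085988 -0.11288719 -0.96141864]
```

View pics/top0.png

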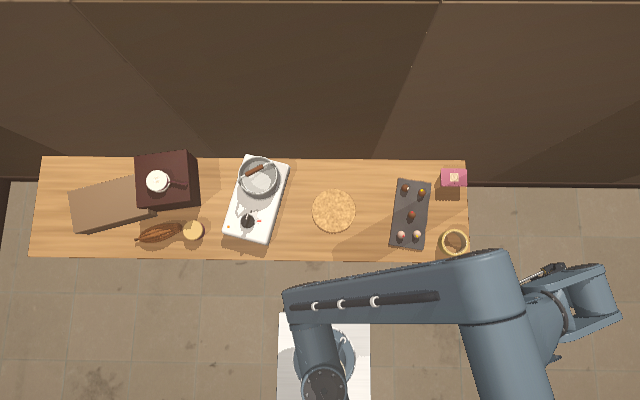

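View pics/scene0.png

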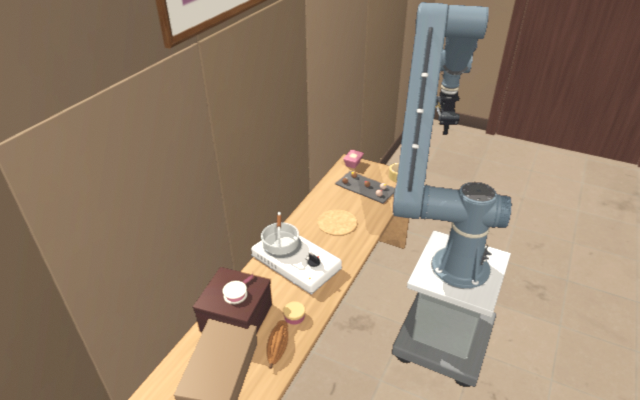

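View pics/wrist0.png

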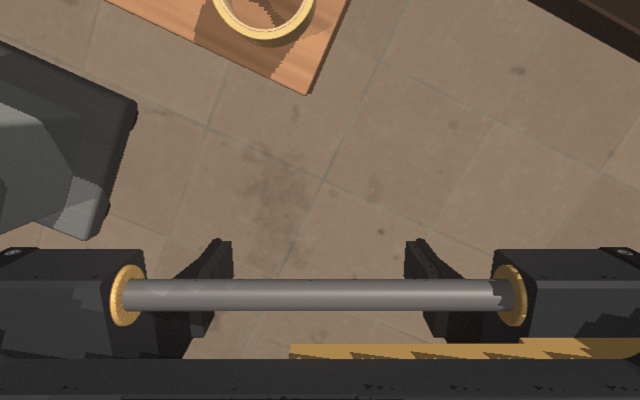

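Top view: the warmer is at about (257,198) with the pot at (259,177). The mat is at (333,211), the slate at (410,214) with 5 blobs on it, and the pink box at (454,177). Next I zoom in.

```bash
python3 - <<'E'
from h import *
z=np.load('pics/top0.npz'); im=z['im']
a=cv2.resize(im[140:265,210:335],None,fx=4.6,fy=4.6,interpolation=cv2.INTER_CUBIC); cv2.imwrite('pics/t1.png',a[:,:,::-1])
a=cv2.resize(im[150:275,360:485],None,fx=4.6,fy=4.6,interpolation=cv2.INTER_CUBIC); cv2.imwrite('pics/t2.png',a[:,:,::-1])
c={k:z[k] for k in ['fx','fy','cx','cy','rvec','tvec']}
print(c['fx'])
for n,u,v,h in [('tr',405,190,.02),('tr',421,194,.02),('tr',411,216,.02),('tr',401,237,.02),('tr',417,236,.02),('mat',333,211,.006),('knob',248,221,.09),('potbar',257,170,.16)]:
    print(n,ray(c,u,v,h))
P=cloud(c,z['d'])
for u,v in [(405,190),(333,211),(248,221),(257,170),(300,200),(405,225),(275,200),(120,200),(165,165),(455,177)]: print(u,v,P[v,u])
E
```

```text
378.4618047687766
tr [ 0.58593008 -0.28695505  0.02      ]
tr [ 0.57179195 -0.34428412  0.02      ]
tr [ 0.49106118 -0.30596862  0.02      ]
tr [ 0.41541509 -0.26846711  0.02      ]
tr [ 0.41969543 -0.32518227  0.02      ]
mat [ 0.50790095 -0.02674519  0.006     ]
knob [0.45763615 0.26500041 0.09      ]
potbar [0.61912545 0.22878124 0.16      ]
405 190 [ 0.58486085 -0.28583038  0.02518861]
333 211 [ 0.50750267 -0.0266804   0.00871326]
248 221 [0.45893555 0.26724428 0.0789102 ]
257 170 [0.61761993 0.22770398 0.16585081]
300 200 [0.5479805  0.09470748 0.00151244]
405 225 [ 0.46009037 -0.28696547  0.00482825]
275 200 [0.53869365 0.18057283 0.04861556]
120 200 [0.52655011 0.71718058 0.08269403]
165 165 [0.64375254 0.55337624 0.12043009]
455 177 [ 0.62923344 -0.45952029  0.04885261]
```

View pics/t1.png

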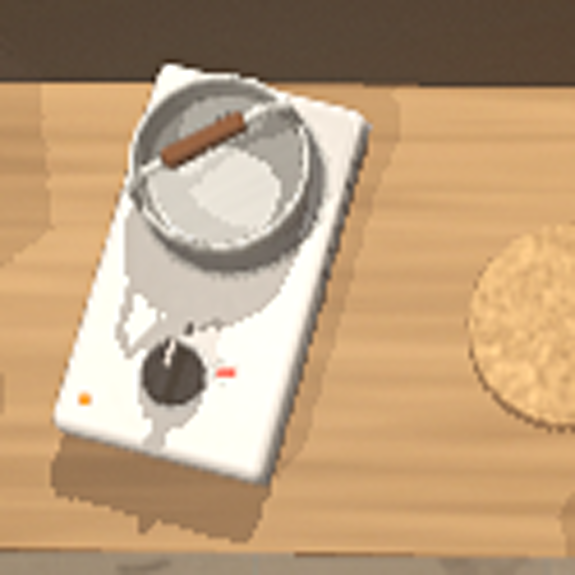

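View pics/t2.png

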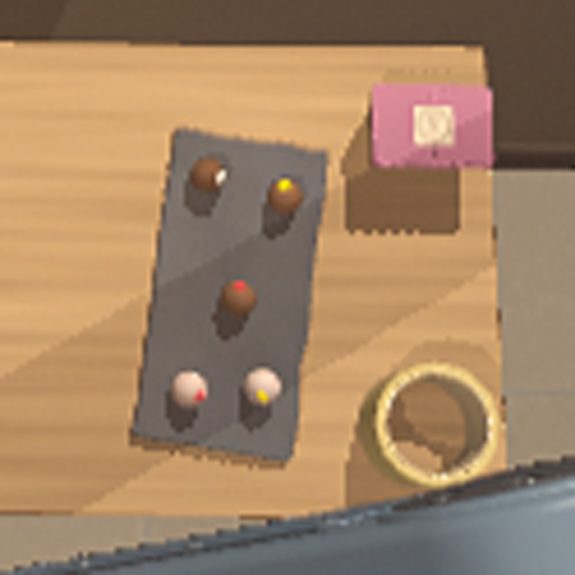

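```bash
cat > meas.py <<'E'
from h import *
def load(f):
    z=np.load(f); return z['im'],z['d'],{k:z[k] for k in ['fx','fy','cx','cy','rvec','tvec']}
if __name__=='__main__':
  for n in ['top','scene']:
    im,d,c=load(f'pics/{n}0.npz'); P=cloud(c,d); 
    if n=='top': print('wall x', [P[v,257].round(3) for v in (160,154,150,120,60)])
    m=((P[...,2]>.044)&(P[...,2]<.062)&(abs(P[...,0]-.53)<.2)&(abs(P[...,1]-.23)<.14)).astype(np.uint8)
    q=P[m>0][:,:2].astype(np.float32); print(n,'warmer rect',cv2.minAreaRect(q), len(q))
    cv2.imwrite(f'pics/m_{n}.png',m*255)
    hsv=cv2.cvtColor(im,cv2.COLOR_RGB2HSV)
    # wood bar
    b=((P[...,2]>.135)&(abs(P[...,0]-.62)<.1)&(abs(P[...,1]-.22)<.1)&(hsv[...,1]>110)).astype(np.uint8)
    vv,uu=np.nonzero(b); w=np.array([ray(c,u,v,.172) for u,v in zip(uu,vv)])[:,:2]
    if len(w)>5:
      e,V=np.linalg.eigh(np.cov(w.T)); print('bar',len(w),w.mean(0),'axis',V[:,1],'len',np.sqrt(12*e), 'z',P[b>0][:,2].max())
    r=((hsv[...,1]>100)&((hsv[...,0]<8)|(hsv[...,0]>172))&(im[...,0]>150)&(abs(P[...,0]-.46)<.08)&(abs(P[...,1]-.24)<.08)).astype(np.uint8)
    vv,uu=np.nonzero(r); print('red',len(uu),[ray(c,uu.mean(),vv.mean(),.052)] if len(uu) else None)
    k=((im.max(2)<70)&(abs(P[...,0]-.46)<.07)&(abs(P[...,1]-.26)<.06)&(P[...,2]>.055)).astype(np.uint8)
    vv,uu=np.nonzero(k); print('knob dark',len(uu),ray(c,uu.mean(),vv.mean(),.08),'cloud',np.median(P[k>0],axis=0))
    t=((P[...,2]>.013)&(P[...,2]<.06)&(P[...,0]>.38)&(P[...,0]<.63)&(P[...,1]>-.37)&(P[...,1]<-.22)).astype(np.uint8)
    N,L,S,C=cv2.connectedComponentsWithStats(t)
    for i in range(1,N):
        if S[i,4]>20: print('tr',S[i,4],C[i].round(1),ray(c,*C[i],.022).round(4))
    t=((hsv[...,1]>60)&(abs(P[...,2]-.006)<.02)&(np.hypot(P[...,0]-.508,P[...,1]+.027)<.1)&(P[...,2]>.0035)).astype(np.uint8)
    q=P[t>0][:,:2].astype(np.float32); print('mat',cv2.minEnclosingCircle(q),q.mean(0))
E
python3 meas.py
```

```text
wall x [array([0.68 , 0.248, 0.066]), array([0.71 , 0.253, 0.041]), array([0.711, 0.246, 0.085]), array([0.71 , 0.196, 0.368]), array([0.711, 0.143, 0.679])]
top warmer rect ((0.5492467880249023, 0.23051680624485016), (0.32666441798210144, 0.2780301868915558), 0.005672424100339413) 2878
bar 85 [0.64274315 0.2546602 ] axis [-0.83875883 -0.54450311] len [0.06563798 0.50660774] z 0.8371382305618786
red 7 [array([0.4640669 , 0.23500001, 0.052     ])]
knob dark 0 [nan nan nan] cloud [nan nan nan]
tr 49 [404.7 187.4] [ 0.5951 -0.2858  0.022 ]
tr 50 [421.4 192.3] [ 0.5778 -0.3453  0.022 ]
tr 50 [411.4 214.3] [ 0.4969 -0.3072  0.022 ]
tr 47 [400.6 234.2] [ 0.4251 -0.267   0.022 ]
tr 53 [416.6 233.5] [ 0.4283 -0.3235  0.022 ]
mat ((0.5087505578994751, -0.027344774454832077), 0.09944645315408707) [ 0.5103991 -0.0266863]
scene warmer rect ((0.5513007640838623, 0.24132531881332397), (0.2612723112106323, 0.3324863314628601), 88.34685516357422) 2035
bar 340 [ 1.9597388  -1.54560357] axis [-0.5908862   0.80675492] len [0.28055601 2.77971383] z 0.8966434621118222
red 0 None
knob dark 56 [0.45406729 0.28100814 0.08      ] cloud [0.45208762 0.27942921 0.07921579]
tr 34 [353.5 174.3] [ 0.5773 -0.3463  0.022 ]
tr 34 [344.4 180. ] [ 0.5958 -0.2869  0.022 ]
tr 32 [366.8 183.3] [ 0.4966 -0.3076  0.022 ]
tr 31 [382.6 185.4] [ 0.4281 -0.3233  0.022 ]
tr 37 [378.4 192.1] [ 0.4264 -0.269   0.022 ]
mat ((0.5079649090766907, -0.027712268754839897), 0.0996176227927208) [ 0.5086628  -0.02450217]meas.py:20: RuntimeWarning: Mean of empty slice.
  vv,uu=np.nonzero(k); print('knob dark',len(uu),ray(c,uu.mean(),vv.mean(),.08),'cloud',np.median(P[k>0],axis=0))
  ret = ret.dtype.type(ret / rcount)
  return _methods._mean(a, axis=axis, dtype=dtype,
  ret = um.true_divide(
```

```bash
python3 - <<'E'
from meas import *
s=bot.read_state(); T=np.array(s['position']);R=np.array(s['tcp_rot'])
im,d,c=load('pics/scene0.npz'); P=cloud(c,d)
q=(P-T)@R
m=(np.linalg.norm(q,axis=-1)<.4)&(d>0)
q=q[m]
for a in np.arange(-.2,.02,.01):
    k=q[(q[:,2]>a)&(q[:,2]<=a+.01)]
    if len(k): print(round(a,3),len(k),k[:,:2].min(0).round(3),k[:,:2].max(0).round(3))
a=cv2.resize(im[40:160,390:510],None,fx=5,fy=5,interpolation=cv2.INTER_CUBIC); cv2.imwrite('pics/s1.png',a[:,:,::-1])
a=cv2.resize(im[190:310,230:350],None,fx=5,fy=5,interpolation=cv2.INTER_CUBIC); cv2.imwrite('pics/s2.png',a[:,:,::-1])
im,d,c=load('pics/top0.npz'); P=cloud(c,d)
hsv=cv2.cvtColor(im,cv2.COLOR_RGB2HSV)
sub=np.zeros(d.shape,bool); sub[160:185,238:272]=1
b=sub&(hsv[...,1]>100); vv,uu=np.nonzero(b)
w=np.array([ray(c,u,v,.172) for u,v in zip(uu,vv)])[:,:2]
print(cv2.minAreaRect(w.astype(np.float32)),w.mean(0),len(w)); e,V=np.linalg.eigh(np.cov(w.T)); print(V[:,1],np.sqrt(12*e))
print(P[b][:,2].round(3))
E
```

```text
-0.2 29 [-0.036 -0.046] [ 0.034 -0.006]
-0.19 42 [-0.027 -0.039] [ 0.037 -0.008]
-0.18 73 [-0.035 -0.065] [0.039 0.015]
-0.17 65 [-0.037 -0.058] [ 0.038 -0.004]
-0.16 31 [-0.022 -0.061] [ 0.03  -0.039]
-0.15 24 [-0.022 -0.061] [ 0.026 -0.031]
-0.14 37 [-0.023 -0.063] [0.027 0.009]
-0.13 39 [-0.024 -0.06 ] [0.026 0.012]
-0.12 122 [-0.038 -0.103] [0.039 0.091]
-0.11 68 [-0.035 -0.104] [0.038 0.102]
-0.1 55 [-0.038 -0.1  ] [0.039 0.076]
-0.09 62 [-0.036 -0.103] [0.038 0.082]
-0.08 41 [-0.038 -0.095] [0.038 0.055]
-0.07 14 [-0.018 -0.086] [0.032 0.067]
-0.06 6 [-0.008 -0.068] [0.014 0.044]
-0.05 16 [-0.011 -0.073] [0.012 0.052]
-0.04 8 [-0.008 -0.066] [ 0.009 -0.052]
-0.03 8 [-0.01  -0.063] [ 0.014 -0.049]
-0.02 14 [-0.011 -0.059] [ 0.011 -0.043]
-0.01 8 [-0.008 -0.058] [0.01 0.05]
0.0 1 [0.007 0.045] [0.007 0.045]
((0.620385468006134, 0.25438082218170166), (0.08412962406873703, 0.04535064473748207), 76.24029541015625) [0.6213996  0.24944181] 109
[0.22660504 0.97398673] [0.04431195 0.08949683]
[ 0.004  0.005 -0.005 -0.002  0.003  0.003 -0.002 -0.    -0.    -0.002
 -0.     0.001  0.002 -0.004  0.001  0.006  0.001  0.004 -0.     0.004
  0.001 -0.001  0.168  0.171  0.172  0.174  0.001 -0.01   0.169  0.169
  0.17   0.177  0.168  0.175  0.004  0.171  0.171  0.174  0.173  0.171
  0.17   0.17  -0.003  0.171  0.175  0.171  0.173  0.17   0.172  0.17
  0.167  0.163 -0.001  0.17   0.173  0.174  0.171  0.174  0.171  0.168
  0.168  0.165  0.171  0.171  0.174  0.169  0.172  0.17   0.175  0.166
  0.164  0.173  0.178  0.17   0.174  0.173  0.171  0.17   0.17   0.169
  0.17   0.174  0.17   0.172  0.172  0.176  0.173  0.173  0.171  0.166
  0.173  0.173  0.172  0.172  0.174  0.169  0.169  0.167  0.169  0.173
  0.171  0.175  0.173  0.173  0.165  0.167  0.171  0.172  0.167]
```

View pics/s1.png

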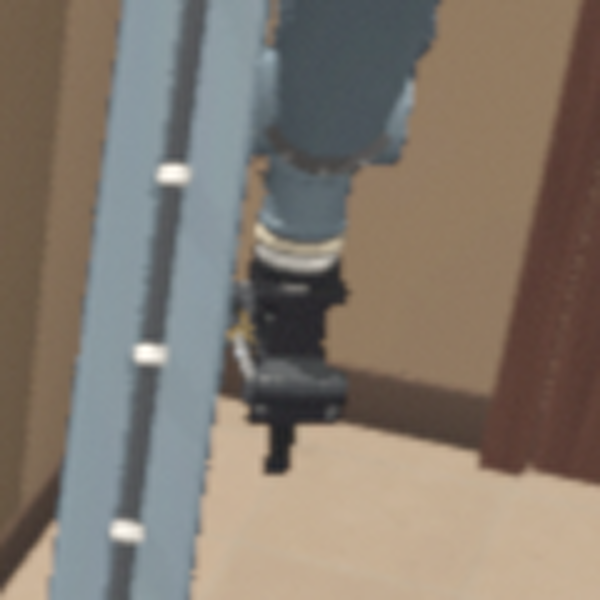

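View pics/s2.png

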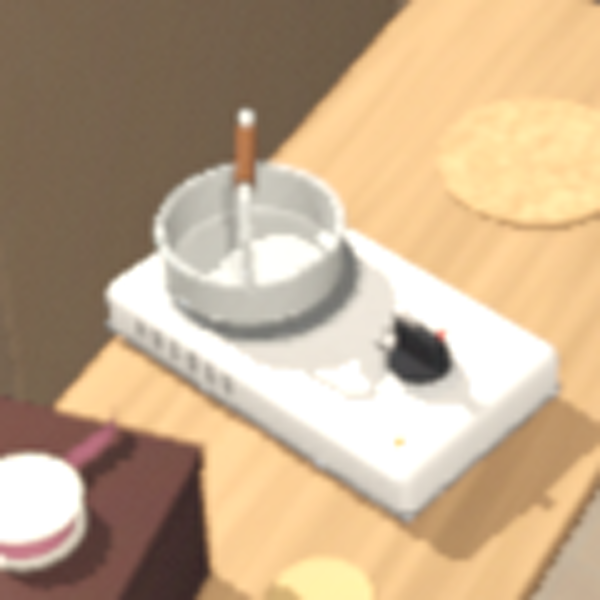

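View pics/m_top.png

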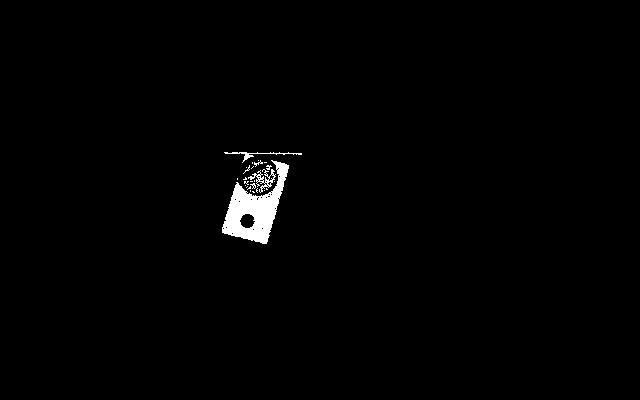

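```bash
cat > m2.py <<'E'
from meas import *
def rays(c,uu,vv,z): return np.array([ray(c,u,v,z)[:2] for u,v in zip(uu,vv)])
if __name__=='__main__':
 for n in ['top','scene']:
  im,d,c=load(f'pics/{n}0.npz'); P=cloud(c,d); hsv=cv2.cvtColor(im,cv2.COLOR_RGB2HSV)
  near=(abs(P[...,0]-.60)<.1)&(abs(P[...,1]-.23)<.1)
  b=near&(P[...,2]>.15)&(hsv[...,1]>100); vv,uu=np.nonzero(b); w=rays(c,uu,vv,.17)
  w2=P[b][:,:2]
  for W in (w,w2):
    e,V=np.linalg.eigh(np.cov(W.T)); print(n,'bar',len(W),W.mean(0).round(4),V[:,1].round(3),np.degrees(np.arctan2(V[1,1],V[0,1])).round(1),np.sqrt(12*e).round(4))
  print('  rect',cv2.minAreaRect(w.astype(np.float32)))
  m=(P[...,2]>.044)&(P[...,2]<.060)&(P[...,0]<.685)&(abs(P[...,0]-.53)<.2)&(abs(P[...,1]-.23)<.14)
  mm=cv2.morphologyEx(m.astype(np.uint8),cv2.MORPH_OPEN,np.ones((3,3)))
  vv,uu=np.nonzero(mm); w=rays(c,uu,vv,.052).astype(np.float32); print(n,'warmer',cv2.minAreaRect(w)); cv2.imwrite(f'pics/m_{n}.png',mm*255)
  # pot rim: points z near .104
  r=(abs(P[...,2]-.104)<.008)&(P[...,0]<.69)&near; q=P[r][:,:2].astype(np.float32); print(n,'rim',cv2.minEnclosingCircle(q),cv2.fitEllipse(q))
  # mat
  vv,uu=np.nonzero((hsv[...,1]>0)&(np.hypot(P[...,0]-.508,P[...,1]+.027)<.1))
  # knob
  k=(P[...,2]>.06)&(np.hypot(P[...,0]-.46,P[...,1]-.265)<.06); print(n,'knob',np.median(P[k],axis=0).round(4),P[k].min(0).round(3),P[k].max(0).round(3))
  t=k&(P[...,2]>.085); q=P[t][:,:2]; print(n,'knob bar',q.mean(0), len(q)); e,V=np.linalg.eigh(np.cov(q.T)); print(V[:,1],np.sqrt(12*e))
E
python3 m2.py
```

```text
top bar 82 [0.6161 0.2378] [-0.486  0.874] 119.1 [0.0146 0.063 ]
top bar 82 [0.6159 0.2376] [-0.494  0.869] 119.6 [0.0134 0.0629]
  rect ((0.6161479949951172, 0.2373894900083542), (0.015195261687040329, 0.06268619000911713), 28.179712295532227)
top warmer ((0.5455278158187866, 0.2506293058395386), (0.16887275874614716, 0.29675567150115967), 75.98973083496094)
top rim ((0.6170437335968018, 0.2374887764453888), 0.06959608942270279) ((0.6172742247581482, 0.2380979210138321), (0.13088633120059967, 0.1316395252943039), 30.843061447143555)
top knob [0.4602 0.2696 0.0742] [0.439 0.249 0.06 ] [0.5   0.304 0.102]
top knob bar [0.46075586 0.27241073] 62
[-0.9494122   0.31403259] [0.01503614 0.04524781]
scene bar 368 [ 1.9671 -1.538 ] [-0.594  0.805] 126.4 [0.2961 2.7714]
scene bar 368 [0.684  0.2412] [0.004 1.   ] 89.8 [0.0856 0.18  ]
  rect ((1.4922175407409668, -0.8088979721069336), (0.31832340359687805, 2.767428398132324), 33.496238708496094)
scene warmer ((0.53564453125, 0.2600495219230652), (0.17188997566699982, 0.2864741384983063), 75.8235092163086)
scene rim ((0.6154999732971191, 0.23899544775485992), 0.07300105690956116) ((0.6172577142715454, 0.23946338891983032), (0.13087935745716095, 0.13249924778938293), 28.593393325805664)
scene knob [0.4581 0.2782 0.076 ] [0.432 0.248 0.06 ] [0.485 0.313 0.102]
scene knob bar [0.46144667 0.27573582] 57
[-0.95259276  0.30424832] [0.01718328 0.04677745]
```

View pics/m_top.png

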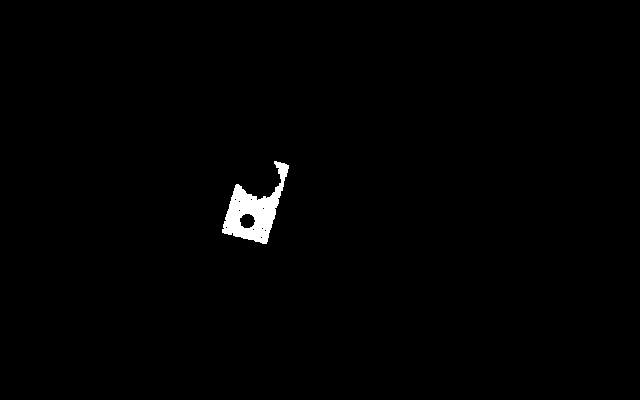

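```bash
python3 -m handwheel '[{"hand":1,"dz":1,"wz":0.11},{"hand":1,"dx":1.8,"dy":4,"dz":1,"wz":0.113},{"hand":1,"dx":1.8,"dy":4,"dz":1,"wz":0.113},{"hand":1,"dx":1.8,"dy":4,"dz":1,"wz":0.113},{"hand":1,"dx":1.8,"dy":4,"dz":1,"wz":0.113},{"hand":1,"dx":1.8,"dy":4,"dz":1,"wz":0.113},{"hand":1,"dx":1.8,"dy":4,"dz":1,"wz":0.113},{"hand":1,"dx":1.8,"dy":4,"dz":1,"wz":0.113},{"hand":1,"dx":1.8,"dy":4,"wz":0.113},{"hand":1,"dx":1.8,"dy":4,"wz":0.113}]'
cat > st.py <<'E'
from h import *
import sys
s=bot.read_state(); R=np.array(s['tcp_rot'])
print('t',round(s['time_s'],2),'pos',s['position'].round(4),'yaw_x',np.degrees(np.arctan2(R[1,0],R[0,0])).round(2),'tilt',np.degrees(np.arccos(-R[2,2])).round(2),'F',s['force'].round(1),'M',s['moment'].round(2),'open',round(s['opening'],3),'q',s['joint_positions'].round(0))
E
python3 st.py
```

```text
t 0.15 pos [ 0.2603 -0.5676  0.2218] yaw_x 24.63 tilt 0.1 F [-0.3  0.2  0.4] M [-0.05  0.07 -0.02] open 1.0 q [-76.  30.  82.  -0.  68. -10.]invalid input
```

The rows may need every key, so I'll give them all.

```bash
python3 -m handwheel '[{"hand":1,"dx":0,"dy":0,"dz":1,"wx":0,"wy":0,"wz":0.11},{"hand":1,"dx":1.8,"dy":4,"dz":1,"wx":0,"wy":0,"wz":0.113},{"hand":1,"dx":1.8,"dy":4,"dz":1,"wx":0,"wy":0,"wz":0.113},{"hand":1,"dx":1.8,"dy":4,"dz":1,"wx":0,"wy":0,"wz":0.113},{"hand":1,"dx":1.8,"dy":4,"dz":1,"wx":0,"wy":0,"wz":0.113},{"hand":1,"dx":1.8,"dy":4,"dz":1,"wx":0,"wy":0,"wz":0.113},{"hand":1,"dx":1.8,"dy":4,"dz":1,"wx":0,"wy":0,"wz":0.113},{"hand":1,"dx":1.8,"dy":4,"dz":1,"wx":0,"wy":0,"wz":0.113},{"hand":1,"dx":1.8,"dy":4,"dz":0,"wx":0,"wy":0,"wz":0.113},{"hand":1,"dx":1.8,"dy":4,"dz":0,"wx":0,"wy":0,"wz":0.113}]'; python3 st.py
```

```text
time_s: 1.15
position: [0.4229, -0.2064, 0.3029]
tcp_rot: [[0.01, 1.0, 0.001], [1.0, -0.01, -0.0], [-0.0, 0.001, -1.0]]
force: [0.7, -0.2, 0.4]
opening: 1.004
t 1.15 pos [ 0.4229 -0.2064  0.3029] yaw_x 89.45 tilt 0.05 F [ 0.7 -0.2  0.4] M [-0.02 -0.06 -0.06] open 1.004 q [-40.  12.  97.   0.  70. -39.]
```

```bash
python3 -m handwheel '[{"hand":1,"dx":1.9,"dy":4.4,"dz":0,"wx":0,"wy":0,"wz":0.113},{"hand":1,"dx":1.9,"dy":4.4,"dz":0,"wx":0,"wy":0,"wz":0.113},{"hand":1,"dx":1.9,"dy":4.4,"dz":0,"wx":0,"wy":0,"wz":0.113},{"hand":1,"dx":1.9,"dy":4.4,"dz":0,"wx":0,"wy":0,"wz":0.113},{"hand":1,"dx":1.9,"dy":4.4,"dz":0,"wx":0,"wy":0,"wz":0.113},{"hand":1,"dx":1.9,"dy":4.4,"dz":0,"wx":0,"wy":0,"wz":0.113},{"hand":1,"dx":1.9,"dy":4.4,"dz":0,"wx":0,"wy":0,"wz":0.113},{"hand":1,"dx":1.9,"dy":4.4,"dz":0,"wx":0,"wy":0,"wz":0.113},{"hand":1,"dx":1.9,"dy":4.4,"dz":0,"wx":0,"wy":0,"wz":0.113},{"hand":1,"dx":1.9,"dy":4.4,"dz":0,"wx":0,"wy":0,"wz":0.109}]'; python3 st.py; python3 - <<'E'
from h import *
im,d,c=cap('wrist','w1')
np.savez('pics/w1.npz',im=im,d=d,**c)
P=cloud(c,d);hsv=cv2.cvtColor(im,cv2.COLOR_RGB2HSV)
b=(P[...,2]>.155)&(P[...,2]<.185)&(hsv[...,1]>90)&(abs(P[...,0]-.6)<.09)&(abs(P[...,1]-.24)<.1)
q=P[b]; print(len(q),q.mean(0)); e,V=np.linalg.eigh(np.cov(q[:,:2].T)); print(V[:,1],np.sqrt(12*e),np.degrees(np.arctan2(V[1,1],V[0,1])))
E
```

```text
time_s: 2.15
position: [0.6127, 0.2338, 0.3022]
tcp_rot: [[-0.899, 0.438, -0.001], [0.438, 0.899, -0.0], [0.0, -0.001, -1.0]]
force: [1.2, -1.0, -1.1]
opening: 1.006
t 2.15 pos [0.6127 0.2338 0.3022] yaw_x 153.99 tilt 0.04 F [ 1.2 -1.  -1.1] M [ 0.05 -0.14  0.06] open 1.006 q [ 11.  29.  72.  -0.  80. -53.]
1122 [0.6178322  0.23633106 0.17190429]
[-0.48612089  0.87389157] [0.01406195 0.06205028] 119.08593641652934
```

View pics/w1.png

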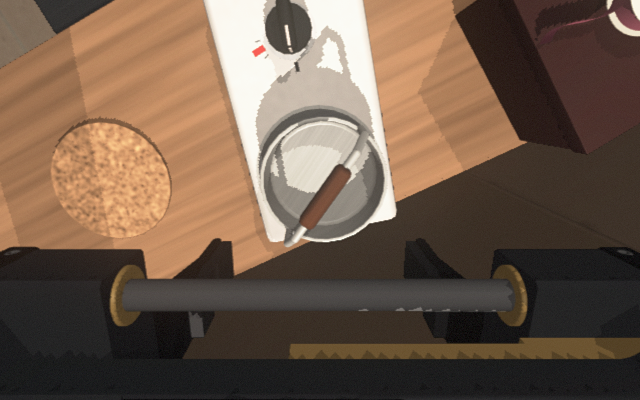

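```bash
python3 -m handwheel '[{"hand":1,"dx":0.4,"dy":0.3,"dz":-2,"wx":0,"wy":0,"wz":0},{"hand":1,"dx":0,"dy":0,"dz":-2.5,"wx":0,"wy":0,"wz":0},{"hand":1,"dx":0,"dy":0,"dz":-2.5,"wx":0,"wy":0,"wz":0},{"hand":1,"dx":0,"dy":0,"dz":-2.5,"wx":0,"wy":0,"wz":0},{"hand":1,"dx":0,"dy":0,"dz":-2.5,"wx":0,"wy":0,"wz":0},{"hand":1,"dx":0,"dy":0,"dz":-2,"wx":0,"wy":0,"wz":0},{"hand":1,"dx":0,"dy":0,"dz":-1.7,"wx":0,"wy":0,"wz":0},{"hand":1,"dx":0,"dy":0,"dz":0,"wx":0,"wy":0,"wz":0}]'; python3 st.py
```

```text
time_s: 3.0
position: [0.614, 0.2341, 0.1423]
tcp_rot: [[-0.896, 0.443, -0.007], [0.443, 0.896, -0.001], [0.006, -0.004, -1.0]]
force: [0.1, 0.2, 0.2]
opening: 1.002
t 3.0 pos [0.614  0.2341 0.1423] yaw_x 153.68 tilt 0.41 F [0.1 0.2 0.2] M [ 0.1  -0.15 -0.02] open 1.002 q [ 11.  38.  81.  -0.  61. -53.]
```

```bash
python3 -m handwheel '[{"hand":1,"dx":0.3,"dy":0.2,"dz":0.2,"wx":0,"wy":0,"wz":0},{"hand":0.3,"dx":0,"dy":0,"dz":0,"wx":0,"wy":0,"wz":0},{"hand":0,"dx":0,"dy":0,"dz":0,"wx":0,"wy":0,"wz":0},{"hand":-0.2,"dx":0,"dy":0,"dz":0,"wx":0,"wy":0,"wz":0},{"hand":-0.3,"dx":0,"dy":0,"dz":0,"wx":0,"wy":0,"wz":0},{"hand":-0.4,"dx":0,"dy":0,"dz":0,"wx":0,"wy":0,"wz":0},{"hand":-0.5,"dx":0,"dy":0,"dz":0,"wx":0,"wy":0,"wz":0},{"hand":-0.6,"dx":0,"dy":0,"dz":0,"wx":0,"wy":0,"wz":0},{"hand":-0.65,"dx":0,"dy":0,"dz":0,"wx":0,"wy":0,"wz":0},{"hand":-0.7,"dx":0,"dy":0,"dz":0,"wx":0,"wy":0,"wz":0}]'; python3 st.py
```

```text
time_s: 4.0
position: [0.6194, 0.2369, 0.1476]
tcp_rot: [[-0.896, 0.443, -0.0], [0.443, 0.896, 0.0], [0.0, 0.0, -1.0]]
force: [-2.1, 0.2, 1.1]
opening: 0.267
t 4.0 pos [0.6194 0.2369 0.1476] yaw_x 153.68 tilt 0.01 F [-2.1  0.2  1.1] M [-0.18  0.27 -0.18] open 0.267 q [ 11.  38.  80.   0.  62. -52.]
```

```bash
python3 -m handwheel '[{"hand":-1,"dx":0,"dy":0,"dz":0,"wx":0,"wy":0,"wz":0},{"hand":-1,"dx":0,"dy":0,"dz":0,"wx":0,"wy":0,"wz":0},{"hand":-1,"dx":0,"dy":0,"dz":0,"wx":0,"wy":0,"wz":0},{"hand":-1,"dx":0,"dy":0,"dz":0,"wx":0,"wy":0,"wz":0}]'; python3 st.py;  python3 - <<'E'
from h import *
im,d,c=cap('wrist','w2')
im,d,c=cap('scene')
a=cv2.resize(im[160:310,230:380],None,fx=4,fy=4,interpolation=cv2.INTER_CUBIC); cv2.imwrite('pics/s3.png',a[:,:,::-1])
E
```

```text
time_s: 4.4
position: [0.6198, 0.2373, 0.1478]
tcp_rot: [[-0.897, 0.443, 0.001], [0.443, 0.897, 0.0], [-0.001, 0.001, -1.0]]
force: [0.3, 2.1, 2.1]
opening: 0.18
t 4.4 pos [0.6198 0.2373 0.1478] yaw_x 153.73 tilt 0.06 F [0.3 2.1 2.1] M [ 0.19 -0.18  0.03] open 0.18 q [ 11.  38.  80.   0.  62. -52.]
```

View pics/w2.png

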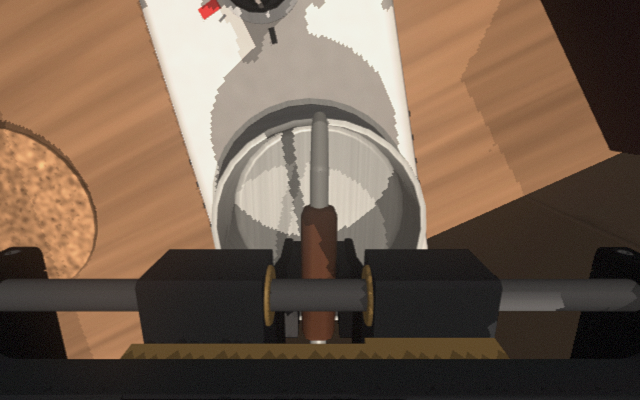

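View pics/s3.png

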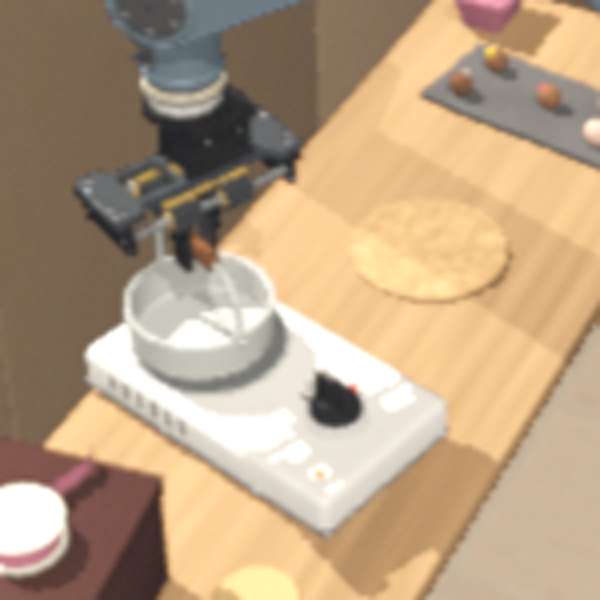

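The bar is aligned in the pads: the opening is 0.18, about 15.7 mm. Lifting.

```bash
python3 -m handwheel '[{"hand":-1,"dx":0,"dy":0,"dz":0.3,"wx":0,"wy":0,"wz":0},{"hand":-1,"dx":0,"dy":0,"dz":0.7,"wx":0,"wy":0,"wz":0},{"hand":-1,"dx":0,"dy":0,"dz":1,"wx":0,"wy":0,"wz":0},{"hand":-1,"dx":0,"dy":0,"dz":1,"wx":0,"wy":0,"wz":0},{"hand":-1,"dx":0,"dy":0,"dz":1,"wx":0,"wy":0,"wz":0},{"hand":-1,"dx":0,"dy":0,"dz":1,"wx":0,"wy":0,"wz":0},{"hand":-1,"dx":0,"dy":0,"dz":0.7,"wx":0,"wy":0,"wz":0},{"hand":-1,"dx":0,"dy":0,"dz":0.3,"wx":0,"wy":0,"wz":0},{"hand":-1,"dx":0,"dy":0,"dz":0,"wx":0,"wy":0,"wz":0}]'; python3 st.py
python3 -m handwheel '[{"hand":-1,"dx":-0.3,"dy":-0.8,"dz":0,"wx":0,"wy":0,"wz":0},{"hand":-1,"dx":-1,"dy":-2.4,"dz":0,"wx":0,"wy":0,"wz":0},{"hand":-1,"dx":-1.3,"dy":-3,"dz":0,"wx":0,"wy":0,"wz":0},{"hand":-1,"dx":-1.3,"dy":-3,"dz":0,"wx":0,"wy":0,"wz":0},{"hand":-1,"dx":-1.3,"dy":-3,"dz":0,"wx":0,"wy":0,"wz":0},{"hand":-1,"dx":-1.3,"dy":-3,"dz":0,"wx":0,"wy":0,"wz":0},{"hand":-1,"dx":-1.3,"dy":-3,"dz":0,"wx":0,"wy":0,"wz":0},{"hand":-1,"dx":-1.3,"dy":-3,"dz":0,"wx":0,"wy":0,"wz":0},{"hand":-1,"dx":-1.1,"dy":-2.8,"dz":0,"wx":0,"wy":0,"wz":0},{"hand":-1,"dx":-0.9,"dy":-2.4,"dz":0,"wx":0,"wy":0,"wz":0}]'; python3 st.py
python3 - <<'E'
from h import *
im,d,c=cap('wrist','w3')
im,d,c=cap('scene'); np.savez('pics/scene1.npz',im=im,d=d,**c)
a=cv2.resize(im[130:310,230:410],None,fx=3.4,fy=3.4,interpolation=cv2.INTER_CUBIC); cv2.imwrite('pics/s4.png',a[:,:,::-1])
im,d,c=cap('top','top1'); np.savez('pics/top1.npz',im=im,d=d,**c)
E
```

```text
time_s: 5.4
position: [0.6197, 0.2369, 0.2082]
tcp_rot: [[-0.897, 0.443, 0.001], [0.443, 0.897, 0.0], [-0.001, 0.001, -1.0]]
force: [-0.0, 0.3, -3.8]
opening: 0.179
t 5.4 pos [0.6197 0.2369 0.2082] yaw_x 153.71 tilt 0.06 F [-0.   0.3 -3.8] M [ 0.05 -0.08  0.03] open 0.179 q [ 11.  34.  77.   0.  69. -52.]
time_s: 6.4
position: [0.5068, -0.0288, 0.2072]
tcp_rot: [[-0.896, 0.443, -0.002], [0.443, 0.896, -0.0], [0.001, -0.001, -1.0]]
force: [0.1, -0.4, -3.7]
opening: 0.178
t 6.4 pos [ 0.5068 -0.0288  0.2072] yaw_x 153.68 tilt 0.09 F [ 0.1 -0.4 -3.7] M [-0.   -0.17  0.  ] open 0.178 q [-16.  22. 100.  -0.  58. -80.]
```

View pics/s4.png

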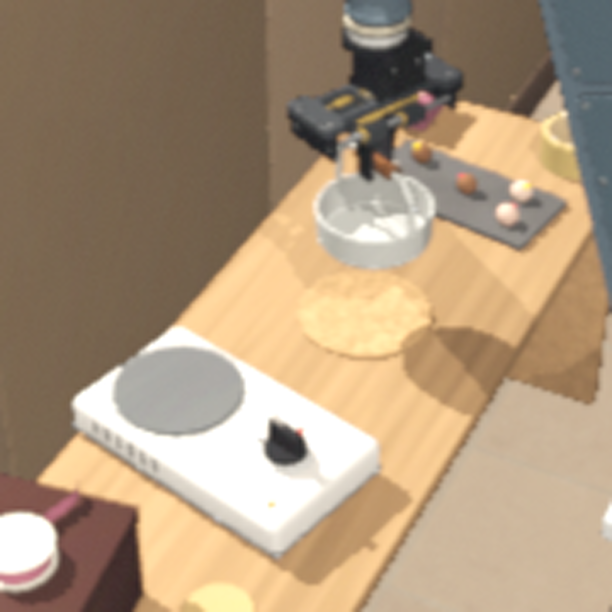

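View pics/top1.png

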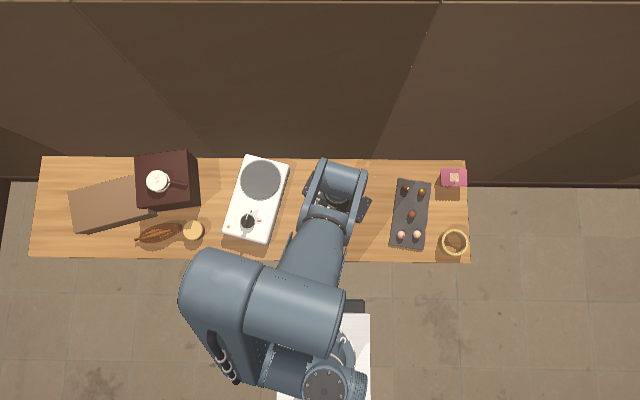

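```bash
cat > m3.py <<'E'
from m2 import *
T=np.array([0.5068,-0.0288])
for f in ['top1','scene1']:
    im,d,c=load(f'pics/{f}.npz'); P=cloud(c,d); hsv=cv2.cvtColor(im,cv2.COLOR_RGB2HSV)
    near=(np.hypot(P[...,0]-.6115,P[...,1]-.234)<.095)&(P[...,0]<.69)&(abs(P[...,2]-.056)<.012)&(im.max(2)<165)&(hsv[...,1]<60)
    m=cv2.morphologyEx(near.astype(np.uint8),cv2.MORPH_OPEN,np.ones((3,3)))
    N,L,S,C=cv2.connectedComponentsWithStats(m); i=1+S[1:,4].argmax(); cs,_=cv2.findContours((L==i).astype(np.uint8),cv2.RETR_EXTERNAL,cv2.CHAIN_APPROX_NONE)
    q=cs[0][:,0,:]; w=rays(c,q[:,0],q[:,1],.058).astype(np.float32); print(f,'plate',cv2.fitEllipse(w)[:2])
    m=(P[...,2]>.044)&(P[...,2]<.064)&(P[...,0]<.685)&(abs(P[...,0]-.53)<.2)&(abs(P[...,1]-.23)<.14)
    mm=cv2.morphologyEx(m.astype(np.uint8),cv2.MORPH_OPEN,np.ones((3,3)))
    vv,uu=np.nonzero(mm); w=rays(c,uu,vv,.052).astype(np.float32); r=cv2.minAreaRect(w); print(f,'warmer',r)
    if f=='scene1':
        r=(abs(P[...,2]-.163)<.006)&(np.hypot(P[...,0]-T[0],P[...,1]-T[1])<.085)&(hsv[...,1]<70); q=P[r][:,:2].astype(np.float32); print('rim',len(q),cv2.minEnclosingCircle(q),cv2.fitEllipse(q))
for f in ['top0','scene0']:
    im,d,c=load(f'pics/{f}.npz'); P=cloud(c,d); lab=cv2.cvtColor(im,cv2.COLOR_RGB2LAB).astype(int)
    # mat vs bench colour: print samples
    uv=[proj(c,p) for p in [(.508,-.027,.006),(.508,.08,0)]]; u,v=map(int,uv[0]); u2,v2=map(int,uv[1]); print(f,im[v-2:v+3,u-2:u+3].mean((0,1)),im[v2-2:v2+3,u2-2:u2+3].mean((0,1)))
E
python3 m3.py
```

```text
top1 plate ((0.611452579498291, 0.2356782853603363), (0.137496218085289, 0.13866379857063293))
top1 warmer ((0.5456497669219971, 0.2509825527667999), (0.1689034402370453, 0.29625511169433594), 76.18647766113281)Traceback (most recent call last):
  File "m3.py", line 7, in <module>
    N,L,S,C=cv2.connectedComponentsWithStats(m); i=1+S[1:,4].argmax(); cs,_=cv2.findContours((L==i).astype(np.uint8),cv2.RETR_EXTERNAL,cv2.CHAIN_APPROX_NONE)
                                                     ~~~~~~~~~~~~~~^^
ValueError: attempt to get argmax of an empty sequence
```

```bash
sed -i "s/im.max(2)<165/im.max(2)<(165 if f=='top1' else 200)/" m3.py; cat >> m3.py <<'E'
    near=(np.hypot(P[...,0]-.508,P[...,1]+.027)<.12)
    a=lab[...,1]*0+im[...,0].astype(int)-im[...,2]
    print('r-b mat',a[v,u],'bench',a[v2,u2])
    bl=cv2.GaussianBlur(a.astype(np.float32),(5,5),0); 
    nb=near.astype(np.uint8)*255; vals=bl[near].clip(0,255).astype(np.uint8); th,_=cv2.threshold(vals,0,255,cv2.THRESH_OTSU); print('otsu',th)
E
python3 m3.py; python3 - <<'E'
import cv2,numpy as np
im=np.load('pics/top0.npz')['im']; a=cv2.resize(im[180:245,295:372],None,fx=7,fy=7,interpolation=cv2.INTER_NEAREST); cv2.imwrite('pics/mat.png',a[:,:,::-1])
E
```

```text
top1 plate ((0.611452579498291, 0.2356782853603363), (0.137496218085289, 0.13866379857063293))
top1 warmer ((0.5456497669219971, 0.2509825527667999), (0.1689034402370453, 0.29625511169433594), 76.18647766113281)
scene1 plate ((0.6096566319465637, 0.2380479872226715), (0.13435500860214233, 0.1382637768983841))
scene1 warmer ((0.543807327747345, 0.25686219334602356), (0.16971002519130707, 0.3014930486679077), 75.83100128173828)
rim 130 ((0.5028519630432129, -0.02966022677719593), 0.07429873943328857) ((0.503416121006012, -0.029177885502576828), (0.13053958117961884, 0.13253290951251984), 19.359525680541992)
top0 [233.   185.48 125.76] [211.76 166.72 115.  ]
r-b mat 112 bench 98
otsu 102.0
scene0 [255.   222.4  160.28] [245.28 201.   144.72]
r-b mat 88 bench 100
otsu 59.0
```

View pics/mat.png

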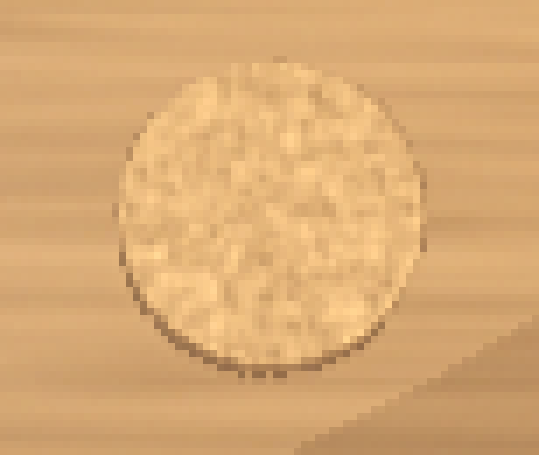

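The plate is at (0.611,0.236) and the mat centre at about (0.510,-0.028). The pot hangs upright with its rim centre about 3 mm from the TCP. Lowering onto the mat.

```bash
python3 -m handwheel '[{"hand":-1,"dx":0.5,"dy":0.1,"dz":-1,"wx":0,"wy":0,"wz":0},{"hand":-1,"dx":0,"dy":0,"dz":-2,"wx":0,"wy":0,"wz":0},{"hand":-1,"dx":0,"dy":0,"dz":-2,"wx":0,"wy":0,"wz":0},{"hand":-1,"dx":0,"dy":0,"dz":-2,"wx":0,"wy":0,"wz":0},{"hand":-1,"dx":0,"dy":0,"dz":-1.5,"wx":0,"wy":0,"wz":0},{"hand":-1,"dx":0,"dy":0,"dz":-1,"wx":0,"wy":0,"wz":0},{"hand":-1,"dx":0,"dy":0,"dz":-0.5,"wx":0,"wy":0,"wz":0},{"hand":-1,"dx":0,"dy":0,"dz":-0.3,"wx":0,"wy":0,"wz":0},{"hand":-1,"dx":0,"dy":0,"dz":0,"wx":0,"wy":0,"wz":0}]'; python3 st.py
```

```text
time_s: 7.45
position: [0.5137, -0.026, 0.1045]
tcp_rot: [[-0.897, 0.443, 0.0], [0.443, 0.897, -0.0], [-0.0, 0.0, -1.0]]
force: [0.0, -0.9, -3.8]
opening: 0.181
t 7.45 pos [ 0.5137 -0.026   0.1045] yaw_x 153.73 tilt 0.01 F [ 0.  -0.9 -3.8] M [ 0.06 -0.14 -0.03] open 0.181 q [-15.  32. 104.   0.  44. -79.]
```

```bash
python3 -m handwheel '[{"hand":-1,"dx":-0.1,"dy":-0.2,"dz":-0.3,"wx":0,"wy":0,"wz":0},{"hand":-1,"dx":0,"dy":0,"dz":-0.3,"wx":0,"wy":0,"wz":0},{"hand":-1,"dx":0,"dy":0,"dz":-0.2,"wx":0,"wy":0,"wz":0},{"hand":-1,"dx":0,"dy":0,"dz":-0.1,"wx":0,"wy":0,"wz":0},{"hand":-1,"dx":0,"dy":0,"dz":0,"wx":0,"wy":0,"wz":0}]'; python3 st.py
```

```text
time_s: 7.95
position: [0.5124, -0.0283, 0.0959]
tcp_rot: [[-0.897, 0.443, 0.0], [0.443, 0.897, -0.0], [-0.0, -0.0, -1.0]]
force: [-2.2, -0.8, 0.2]
opening: 0.184
t 7.95 pos [ 0.5124 -0.0283  0.0959] yaw_x 153.71 tilt 0.01 F [-2.2 -0.8  0.2] M [-0.01  0.1  -0.03] open 0.184 q [-16.  33. 104.  -0.  43. -79.]
```

```bash
python3 -m handwheel '[{"hand":-0.3,"dx":0,"dy":0,"dz":0,"wx":0,"wy":0,"wz":0},{"hand":0,"dx":0,"dy":0,"dz":0,"wx":0,"wy":0,"wz":0},{"hand":0,"dx":0,"dy":0,"dz":0,"wx":0,"wy":0,"wz":0},{"hand":0,"dx":0,"dy":0,"dz":1,"wx":0,"wy":0,"wz":0},{"hand":0,"dx":0,"dy":0,"dz":2,"wx":0,"wy":0,"wz":0},{"hand":0,"dx":0,"dy":0,"dz":3,"wx":0,"wy":0,"wz":0},{"hand":0,"dx":0,"dy":0,"dz":3,"wx":0,"wy":0,"wz":0},{"hand":0,"dx":0,"dy":0,"dz":3,"wx":0,"wy":0,"wz":0},{"hand":0,"dx":0,"dy":0,"dz":2,"wx":0,"wy":0,"wz":0}]'; python3 st.py
cat > pot.py <<'E'
from m2 import *
# pot seen by wrist or scene: rim centre, bar centre and axis
import sys
base=float(sys.argv[1]); guess=(float(sys.argv[2]),float(sys.argv[3])); cams=sys.argv[4:]
for f in cams:
    im,d,c=cap(f,'p_'+f); P=cloud(c,d); hsv=cv2.cvtColor(im,cv2.COLOR_RGB2HSV)
    near=np.hypot(P[...,0]-guess[0],P[...,1]-guess[1])<.11
    r=near&(abs(P[...,2]-base-.046)<.006)&(hsv[...,1]<60); q=P[r][:,:2].astype(np.float32)
    if len(q)>20: print(f,'rim',len(q),np.round(cv2.fitEllipse(q)[:2],4).tolist(),np.round(cv2.minEnclosingCircle(q)[0],4))
    b=near&(abs(P[...,2]-base-.109)<.012)&(hsv[...,1]>90); q=P[b][:,:2]
    if len(q)>20:
        e,V=np.linalg.eigh(np.cov(q.T)); print(f,'bar',len(q),q.mean(0).round(4),np.sqrt(12*e).round(3),'axis',np.degrees(np.arctan2(V[1,1],V[0,1])).round(1))
E
python3 pot.py .006 .509 -.028 scene wrist
```

```text
time_s: 8.85
position: [0.5133, -0.0282, 0.2386]
tcp_rot: [[-0.897, 0.443, 0.004], [0.443, 0.897, -0.001], [-0.004, 0.001, -1.0]]
force: [0.5, 0.5, -0.2]
opening: 0.503
t 8.85 pos [ 0.5133 -0.0282  0.2386] yaw_x 153.72 tilt 0.23 F [ 0.5  0.5 -0.2] M [ 0.1  -0.15  0.03] open 0.503 q [-16.  20.  97.   0.  62. -79.]
scene rim 115 [[0.5099, -0.0245], [0.1303, 0.1314]] [ 0.509  -0.0264]
scene bar 52 [ 0.5121 -0.0242] [0.018 0.062] axis 152.8
wrist rim 1831 [[0.5114, -0.0287], [0.1299, 0.1305]] [ 0.5105 -0.0284]
wrist bar 1226 [ 0.5102 -0.0281] [0.014 0.062] axis 153.6
```

View pics/p_wrist.png

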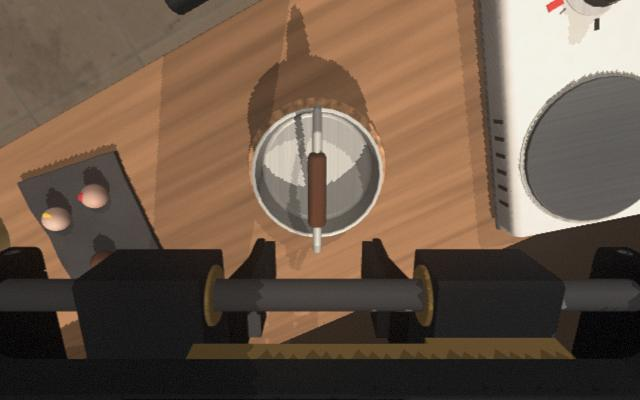

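```bash
python3 -m handwheel '[{"hand":0,"dx":0,"dy":-1,"dz":0.5,"wx":0,"wy":0,"wz":-0.14},{"hand":0,"dx":0,"dy":-3,"dz":0.5,"wx":0,"wy":0,"wz":-0.145},{"hand":0,"dx":0,"dy":-3,"dz":0,"wx":0,"wy":0,"wz":-0.145},{"hand":0,"dx":0,"dy":-3,"dz":0,"wx":0,"wy":0,"wz":-0.145},{"hand":0,"dx":0,"dy":-3,"dz":0,"wx":0,"wy":0,"wz":-0.145},{"hand":0,"dx":0,"dy":-3,"dz":0,"wx":0,"wy":0,"wz":-0.145},{"hand":0,"dx":0,"dy":-3,"dz":0,"wx":0,"wy":0,"wz":-0.145},{"hand":0,"dx":0,"dy":-3,"dz":0,"wx":0,"wy":0,"wz":-0.145},{"hand":0,"dx":0,"dy":-3,"dz":0,"wx":0,"wy":0,"wz":-0.145},{"hand":0,"dx":0,"dy":-2.7,"dz":0,"wx":0,"wy":0,"wz":-0.145}]'
python3 -m handwheel '[{"hand":0,"dx":0,"dy":0,"dz":0,"wx":0,"wy":0,"wz":-0.13},{"hand":0,"dx":0,"dy":0,"dz":0,"wx":0,"wy":0,"wz":0},{"hand":0,"dx":0,"dy":0,"dz":0,"wx":0,"wy":0,"wz":0}]' >/dev/null; python3 st.py
cat > tr.py <<'E'
from m2 import *
im,d,c=cap('wrist','tr_w'); P=cloud(c,d)
t=((P[...,2]>.0145)&(P[...,2]<.045)&(P[...,0]>.38)&(P[...,0]<.65)&(P[...,1]>-.39)&(P[...,1]<-.2)).astype(np.uint8)
t=cv2.morphologyEx(t,cv2.MORPH_OPEN,np.ones((3,3)))
N,L,S,C=cv2.connectedComponentsWithStats(t)
for i in range(1,N):
    if S[i,4]>60:
        q=P[L==i]; top=np.percentile(q[:,2],97)
        cs,_=cv2.findContours((L==i).astype(np.uint8),cv2.RETR_EXTERNAL,cv2.CHAIN_APPROX_NONE); (u,v),r=cv2.minEnclosingCircle(cs[0])
        print(S[i,4],(round(u),round(v)),ray(c,u,v,.020).round(4),'cloud',q.mean(0).round(4),'top',top.round(3),S[i,2:4])
E
python3 tr.py
```

```text
time_s: 9.95
position: [0.5118, -0.3062, 0.2443]
tcp_rot: [[0.333, 0.943, -0.001], [0.943, -0.333, 0.001], [0.001, -0.002, -1.0]]
force: [0.5, 0.5, 0.8]
opening: 0.499
t 10.25 pos [ 0.5119 -0.3044  0.2446] yaw_x 63.63 tilt 0.13 F [-0.1  0.4 -0.1] M [ 0.04 -0.09  0.04] open 0.502 q [-41.  27.  85.   0.  69. -15.]
514 (382, 126) [ 0.5967 -0.2889  0.02  ] cloud [ 0.5953 -0.2876  0.0296] top 0.034 [25 25]
473 (238, 179) [ 0.4265 -0.27    0.02  ] cloud [ 0.4293 -0.2693  0.0292] top 0.034 [25 25]
453 (310, 182) [ 0.4984 -0.3101  0.02  ] cloud [ 0.4994 -0.3083  0.0295] top 0.034 [24 24]
464 (389, 181) [ 0.5794 -0.3492  0.02  ] cloud [ 0.5786 -0.3464  0.0294] top 0.034 [24 24]
435 (264, 220) [ 0.4291 -0.3265  0.02  ] cloud [ 0.4321 -0.3243  0.0291] top 0.034 [23 23]
```

View pics/tr_w.png

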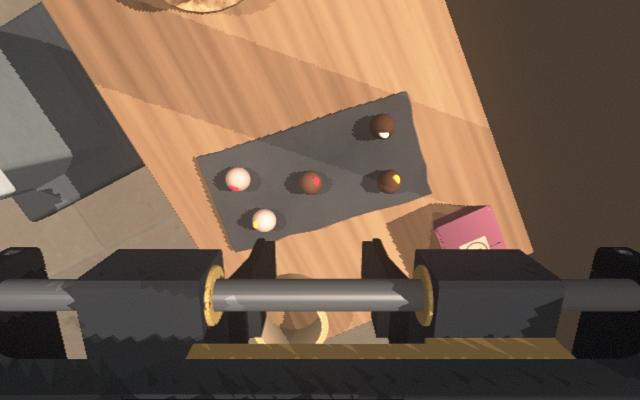

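```bash
python3 -m handwheel '[{"hand":0.1,"dx":-1.4,"dy":-0.4,"dz":-2,"wx":0,"wy":0,"wz":0},{"hand":0.1,"dx":0,"dy":0,"dz":-4,"wx":0,"wy":0,"wz":0},{"hand":0.1,"dx":0,"dy":0,"dz":-4,"wx":0,"wy":0,"wz":0},{"hand":0.1,"dx":0,"dy":0,"dz":-4,"wx":0,"wy":0,"wz":0},{"hand":0.1,"dx":0,"dy":0,"dz":-3,"wx":0,"wy":0,"wz":0},{"hand":0.1,"dx":0,"dy":0,"dz":-2,"wx":0,"wy":0,"wz":0},{"hand":0.1,"dx":0,"dy":0,"dz":-1,"wx":0,"wy":0,"wz":0},{"hand":0.1,"dx":0,"dy":0,"dz":0,"wx":0,"wy":0,"wz":0}]'; python3 st.py
```

```text
time_s: 11.1
position: [0.4979, -0.308, 0.0444]
tcp_rot: [[0.445, 0.895, -0.002], [0.895, -0.445, 0.002], [0.001, -0.003, -1.0]]
force: [0.1, 0.1, 0.2]
opening: 0.55
t 11.1 pos [ 0.4979 -0.308   0.0444] yaw_x 63.57 tilt 0.17 F [0.1 0.1 0.2] M [ 0.05 -0.07 -0.01] open 0.55 q [-43.  42.  95.   0.  43. -16.]
```

```bash
python3 -m handwheel '[{"hand":0.1,"dx":0,"dy":0,"dz":-1.5,"wx":0,"wy":0,"wz":0},{"hand":0.1,"dx":0,"dy":0,"dz":-1,"wx":0,"wy":0,"wz":0},{"hand":0.1,"dx":0,"dy":0,"dz":-0.8,"wx":0,"wy":0,"wz":0},{"hand":0.1,"dx":0,"dy":0,"dz":0,"wx":0,"wy":0,"wz":0},{"hand":-0.5,"dx":0,"dy":0,"dz":0,"wx":0,"wy":0,"wz":0},{"hand":-1,"dx":0,"dy":0,"dz":0,"wx":0,"wy":0,"wz":0},{"hand":-1,"dx":0,"dy":0,"dz":0,"wx":0,"wy":0,"wz":0},{"hand":-1,"dx":0,"dy":0,"dz":0,"wx":0,"wy":0,"wz":0}]'; python3 st.py
```

```text
time_s: 11.9
position: [0.4987, -0.3094, 0.013]
tcp_rot: [[0.447, 0.895, 0.001], [0.895, -0.447, -0.001], [-0.0, 0.001, -1.0]]
force: [-0.7, 0.5, 0.2]
opening: 0.287
t 11.9 pos [ 0.4987 -0.3094  0.013 ] yaw_x 63.47 tilt 0.06 F [-0.7  0.5  0.2] M [-0.01 -0.08 -0.01] open 0.287 q [-43.  45.  96.   0.  40. -16.]
```

```bash
python3 -m handwheel '[{"hand":-1,"dx":0,"dy":0,"dz":2,"wx":0,"wy":0,"wz":0},{"hand":-1,"dx":0,"dy":0,"dz":3,"wx":0,"wy":0,"wz":0},{"hand":-1,"dx":-0.1,"dy":2.5,"dz":2.5,"wx":0,"wy":0,"wz":0},{"hand":-1,"dx":-0.1,"dy":4,"dz":0.5,"wx":0,"wy":0,"wz":0},{"hand":-1,"dx":-0.1,"dy":4,"dz":0,"wx":0,"wy":0,"wz":0},{"hand":-1,"dx":-0.1,"dy":4,"dz":0,"wx":0,"wy":0,"wz":0},{"hand":-1,"dx":-0.1,"dy":4,"dz":0,"wx":0,"wy":0,"wz":0},{"hand":-1,"dx":0,"dy":3.5,"dz":0,"wx":0,"wy":0,"wz":0},{"hand":-1,"dx":0,"dy":2,"dz":0,"wx":0,"wy":0,"wz":0},{"hand":-1,"dx":0,"dy":0.7,"dz":0,"wx":0,"wy":0,"wz":0}]'; python3 st.py
```

```text
time_s: 12.9
position: [0.4929, -0.06, 0.0928]
tcp_rot: [[0.444, 0.896, -0.001], [0.896, -0.444, 0.0], [0.0, -0.001, -1.0]]
force: [0.7, -0.6, 0.3]
opening: 0.285
t 12.9 pos [ 0.4929 -0.06    0.0928] yaw_x 63.64 tilt 0.04 F [ 0.7 -0.6  0.3] M [-0.   -0.12  0.02] open 0.285 q [-20.  33. 107.   0.  41.   6.]
```

```bash
python3 -m handwheel '[{"hand":-1,"dx":0,"dy":-0.4,"dz":-1.5,"wx":0,"wy":0,"wz":0},{"hand":-1,"dx":0,"dy":0,"dz":-1.2,"wx":0,"wy":0,"wz":0},{"hand":-1,"dx":0,"dy":0,"dz":-0.5,"wx":0,"wy":0,"wz":0},{"hand":-1,"dx":0,"dy":0,"dz":0,"wx":0,"wy":0,"wz":0},{"hand":-0.3,"dx":0,"dy":0,"dz":0,"wx":0,"wy":0,"wz":0},{"hand":-0.1,"dx":0,"dy":0,"dz":0,"wx":0,"wy":0,"wz":0},{"hand":0,"dx":0,"dy":0,"dz":0,"wx":0,"wy":0,"wz":0}]';python3 st.py; python3 -m handwheel '[{"hand":0.1,"dx":0,"dy":-1,"dz":3,"wx":0,"wy":0,"wz":0},{"hand":0.1,"dx":0,"dy":-3,"dz":4,"wx":0,"wy":0,"wz":0},{"hand":0.1,"dx":0,"dy":-4,"dz":4,"wx":0,"wy":0,"wz":0},{"hand":0.1,"dx":0,"dy":-3,"dz":3,"wx":0,"wy":0,"wz":0},{"hand":0.1,"dx":0,"dy":0,"dz":0,"wx":0,"wy":0,"wz":0}]';python3 st.py; python3 pot.py .006 .511 -.028 scene wrist
```

```text
time_s: 13.6
position: [0.4937, -0.0664, 0.0609]
tcp_rot: [[0.447, 0.895, 0.001], [0.895, -0.447, -0.0], [0.0, 0.001, -1.0]]
force: [-0.1, 0.4, -0.2]
opening: 0.445
t 13.6 pos [ 0.4937 -0.0664  0.0609] yaw_x 63.46 tilt 0.05 F [-0.1  0.4 -0.2] M [-0.05 -0.02  0.01] open 0.445 q [-21.  36. 108.  -0.  36.   6.]
time_s: 14.1
position: [0.4971, -0.1769, 0.2009]
tcp_rot: [[0.45, 0.893, 0.011], [0.893, -0.45, -0.008], [-0.002, 0.014, -1.0]]
force: [0.5, -0.6, 0.8]
opening: 0.545
t 14.1 pos [ 0.4971 -0.1769  0.2009] yaw_x 63.27 tilt 0.79 F [ 0.5 -0.6  0.8] M [ 0.03 -0.04 -0.04] open 0.545 q [-32.  24.  98.  -0.  57.  -5.]
scene rim 116 [[0.5108, -0.0251], [0.1304, 0.1319]] [ 0.51   -0.0242]
scene bar 50 [ 0.512  -0.0243] [0.018 0.065] axis 151.3
wrist rim 1493 [[0.5119, -0.0305], [0.1284, 0.1299]] [ 0.511  -0.0326]
wrist bar 1534 [ 0.5103 -0.0332] [0.007 0.062] axis 153.6
```

View pics/p_wrist.png

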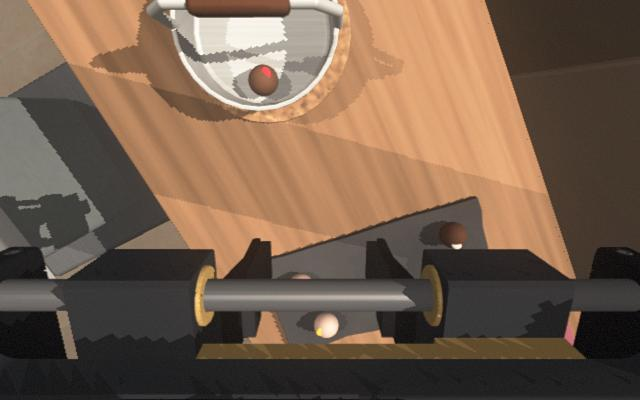

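Truffle 1 stands in the pot at pixel (263,80). Next is the near pink one, D.

```bash
python3 -m handwheel '[{"hand":0.1,"dx":-2,"dy":-3,"dz":-1,"wx":0,"wy":0,"wz":0},{"hand":0.1,"dx":-3,"dy":-3.2,"dz":-2,"wx":0,"wy":0,"wz":0},{"hand":0.1,"dx":-2.1,"dy":-3,"dz":-3,"wx":0,"wy":0,"wz":0},{"hand":0.1,"dx":0,"dy":0,"dz":-4,"wx":0,"wy":0,"wz":0},{"hand":0.1,"dx":0,"dy":0,"dz":-4,"wx":0,"wy":0,"wz":0},{"hand":0.1,"dx":0,"dy":0,"dz":0,"wx":0,"wy":0,"wz":0}]'; python3 st.py
```

```text
time_s: 14.8
position: [0.418, -0.2585, 0.0502]
tcp_rot: [[0.447, 0.895, -0.012], [0.895, -0.446, 0.012], [0.005, -0.016, -1.0]]
force: [-0.5, 0.1, 0.3]
opening: 0.545
t 14.8 pos [ 0.418  -0.2585  0.0502] yaw_x 63.48 tilt 0.95 F [-0.5  0.1  0.3] M [-0.01 -0.01  0.01] open 0.545 q [-45.  37. 108.   0.  36. -18.]
```

```bash
python3 -m handwheel '[{"hand":0.1,"dx":0,"dy":0,"dz":0,"wx":0,"wy":0,"wz":0},{"hand":0.1,"dx":0,"dy":0,"dz":0,"wx":0,"wy":0,"wz":0}]'|head -2
```

```text
time_s: 15.0
position: [0.4233, -0.2631, 0.0572]
```

```bash
python3 -m handwheel '[{"hand":0.1,"dx":0.3,"dy":-0.5,"dz":-1.5,"wx":0,"wy":0,"wz":0},{"hand":0.1,"dx":0,"dy":0,"dz":-1.5,"wx":0,"wy":0,"wz":0},{"hand":0.1,"dx":0,"dy":0,"dz":-1,"wx":0,"wy":0,"wz":0},{"hand":0.1,"dx":0,"dy":0,"dz":-0.5,"wx":0,"wy":0,"wz":0},{"hand":0.1,"dx":0,"dy":0,"dz":0,"wx":0,"wy":0,"wz":0},{"hand":0.1,"dx":0,"dy":0,"dz":0,"wx":0,"wy":0,"wz":0}]'; python3 st.py
```

```text
time_s: 15.6
position: [0.4258, -0.2686, 0.0116]
tcp_rot: [[0.446, 0.895, 0.001], [0.895, -0.446, -0.001], [-0.0, 0.001, -1.0]]
force: [-0.5, 0.2, -0.1]
opening: 0.55
t 15.6 pos [ 0.4258 -0.2686  0.0116] yaw_x 63.49 tilt 0.07 F [-0.5  0.2 -0.1] M [-0.02  0.01 -0.01] open 0.55 q [-45.  42. 108.   0.  30. -18.]
```

```bash
python3 -m handwheel '[{"hand":-0.5,"dx":0,"dy":0,"dz":0,"wx":0,"wy":0,"wz":0},{"hand":-1,"dx":0,"dy":0,"dz":0,"wx":0,"wy":0,"wz":0},{"hand":-1,"dx":0,"dy":0,"dz":0,"wx":0,"wy":0,"wz":0},{"hand":-1,"dx":0,"dy":0,"dz":0,"wx":0,"wy":0,"wz":0},{"hand":-1,"dx":0,"dy":0,"dz":1,"wx":0,"wy":0,"wz":0},{"hand":-1,"dx":0,"dy":0,"dz":3,"wx":0,"wy":0,"wz":0},{"hand":-1,"dx":0,"dy":0,"dz":3,"wx":0,"wy":0,"wz":0},{"hand":-1,"dx":0,"dy":0,"dz":1,"wx":0,"wy":0,"wz":0}]'; python3 -m handwheel '[{"hand":-1,"dx":0.4,"dy":2,"dz":0,"wx":0,"wy":0,"wz":0},{"hand":-1,"dx":0.8,"dy":4,"dz":0,"wx":0,"wy":0,"wz":0},{"hand":-1,"dx":0.8,"dy":4,"dz":0,"wx":0,"wy":0,"wz":0},{"hand":-1,"dx":0.8,"dy":4,"dz":0,"wx":0,"wy":0,"wz":0},{"hand":-1,"dx":0.8,"dy":4,"dz":0,"wx":0,"wy":0,"wz":0},{"hand":-1,"dx":0.6,"dy":2.4,"dz":0,"wx":0,"wy":0,"wz":0},{"hand":-1,"dx":0.4,"dy":2,"dz":0,"wx":0,"wy":0,"wz":0},{"hand":-1,"dx":0,"dy":0,"dz":0,"wx":0,"wy":0,"wz":0},{"hand":-1,"dx":0,"dy":0,"dz":0,"wx":0,"wy":0,"wz":0}]'; python3 st.py
```

```text
time_s: 16.4
position: [0.4266, -0.2695, 0.0937]
tcp_rot: [[0.447, 0.895, 0.003], [0.895, -0.447, -0.003], [-0.001, 0.005, -1.0]]
force: [0.6, -0.5, -0.2]
opening: 0.287
time_s: 17.3
position: [0.4713, -0.0443, 0.0908]
tcp_rot: [[0.445, 0.895, -0.0], [0.895, -0.445, -0.0], [-0.0, -0.0, -1.0]]
force: [-0.1, -0.2, -0.2]
opening: 0.29
t 17.3 pos [ 0.4713 -0.0443  0.0908] yaw_x 63.55 tilt 0.02 F [-0.1 -0.2 -0.2] M [-0.05 -0.07  0.02] open 0.29 q [-19.  32. 110.  -0.  38.   8.]
```

```bash
python3 -m handwheel '[{"hand":-1,"dx":0,"dy":0,"dz":-1.5,"wx":0,"wy":0,"wz":0},{"hand":-1,"dx":0,"dy":0,"dz":-1,"wx":0,"wy":0,"wz":0},{"hand":-1,"dx":0,"dy":0,"dz":-0.5,"wx":0,"wy":0,"wz":0},{"hand":-1,"dx":0,"dy":0,"dz":0,"wx":0,"wy":0,"wz":0},{"hand":-0.3,"dx":0,"dy":0,"dz":0,"wx":0,"wy":0,"wz":0},{"hand":-0.1,"dx":0,"dy":0,"dz":0,"wx":0,"wy":0,"wz":0},{"hand":0,"dx":0,"dy":0,"dz":0,"wx":0,"wy":0,"wz":0},{"hand":0.1,"dx":0,"dy":0,"dz":2,"wx":0,"wy":0,"wz":0},{"hand":0.1,"dx":0,"dy":0,"dz":2,"wx":0,"wy":0,"wz":0}]'; python3 -m handwheel '[{"hand":0.1,"dx":-0.3,"dy":-2,"dz":0.5,"wx":0,"wy":0,"wz":0},{"hand":0.1,"dx":-0.6,"dy":-4,"dz":0,"wx":0,"wy":0,"wz":0},{"hand":0.1,"dx":-0.6,"dy":-4,"dz":0,"wx":0,"wy":0,"wz":0},{"hand":0.1,"dx":-0.6,"dy":-4,"dz":0,"wx":0,"wy":0,"wz":0},{"hand":0.1,"dx":-0.6,"dy":-4,"dz":0,"wx":0,"wy":0,"wz":0},{"hand":0.1,"dx":-0.6,"dy":-4,"dz":0,"wx":0,"wy":0,"wz":0},{"hand":0.1,"dx":-0.6,"dy":-4,"dz":-1,"wx":0,"wy":0,"wz":0},{"hand":0.1,"dx":-0.3,"dy":-2,"dz":-2,"wx":0,"wy":0,"wz":0},{"hand":0.1,"dx":0,"dy":0,"dz":-1,"wx":0,"wy":0,"wz":0},{"hand":0.1,"dx":0,"dy":0,"dz":0,"wx":0,"wy":0,"wz":0}]'; python3 -m handwheel '[{"hand":0.1,"dx":0,"dy":0,"dz":0,"wx":0,"wy":0,"wz":0},{"hand":0.1,"dx":0,"dy":0,"dz":0,"wx":0,"wy":0,"wz":0}]' | head -2; python3 - <<'E'
from h import *
im,d,c=cap('scene'); a=cv2.resize(im[130:260,290:420],None,fx=4.6,fy=4.6,interpolation=cv2.INTER_CUBIC); cv2.imwrite('pics/s5.png',a[:,:,::-1])
E
```

```text
time_s: 18.2
position: [0.471, -0.0443, 0.1012]
tcp_rot: [[0.447, 0.895, -0.001], [0.895, -0.447, 0.0], [-0.0, -0.001, -1.0]]
force: [0.6, 0.0, 0.4]
opening: 0.533
time_s: 19.2
position: [0.4282, -0.3233, 0.0646]
tcp_rot: [[0.448, 0.894, -0.003], [0.894, -0.448, 0.003], [0.002, -0.004, -1.0]]
force: [-0.1, -0.4, 0.7]
opening: 0.555
time_s: 19.4
position: [0.4298, -0.3232, 0.0665]
```

View pics/s5.png

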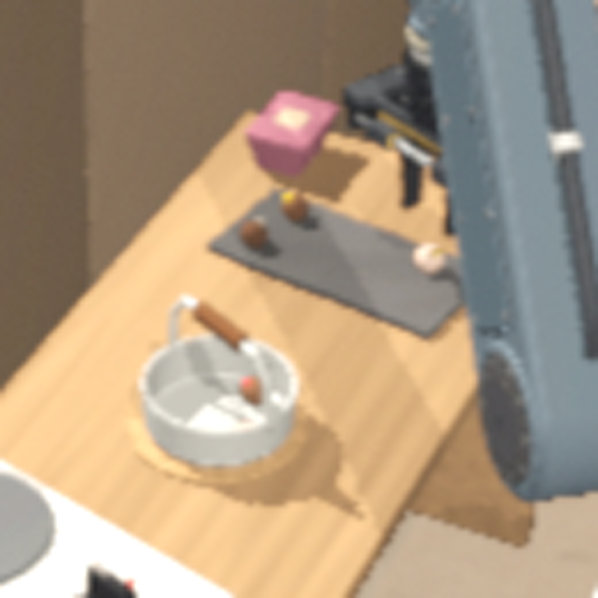

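```bash
python3 pot.py .006 .511 -.028 scene
```

```text
scene rim 110 [[0.5105, -0.0253], [0.1302, 0.1315]] [ 0.5095 -0.0255]
scene bar 50 [ 0.512  -0.0241] [0.019 0.066] axis 150.5
```

The pot hasn't moved. Picking E.

```bash
python3 -m handwheel '[{"hand":0.1,"dx":-0.1,"dy":-0.2,"dz":-2,"wx":0,"wy":0,"wz":0},{"hand":0.1,"dx":0,"dy":0,"dz":-2,"wx":0,"wy":0,"wz":0},{"hand":0.1,"dx":0,"dy":0,"dz":-1,"wx":0,"wy":0,"wz":0},{"hand":0.1,"dx":0,"dy":0,"dz":-0.4,"wx":0,"wy":0,"wz":0},{"hand":0.1,"dx":0,"dy":0,"dz":0,"wx":0,"wy":0,"wz":0},{"hand":0.1,"dx":0,"dy":0,"dz":0,"wx":0,"wy":0,"wz":0}]'; python3 -m handwheel '[{"hand":-0.5,"dx":0,"dy":0,"dz":0,"wx":0,"wy":0,"wz":0},{"hand":-1,"dx":0,"dy":0,"dz":0,"wx":0,"wy":0,"wz":0},{"hand":-1,"dx":0,"dy":0,"dz":0,"wx":0,"wy":0,"wz":0},{"hand":-1,"dx":0,"dy":0,"dz":0,"wx":0,"wy":0,"wz":0},{"hand":-1,"dx":0,"dy":0,"dz":1,"wx":0,"wy":0,"wz":0},{"hand":-1,"dx":0,"dy":0,"dz":3,"wx":0,"wy":0,"wz":0},{"hand":-1,"dx":0,"dy":0,"dz":3,"wx":0,"wy":0,"wz":0},{"hand":-1,"dx":0,"dy":0,"dz":1,"wx":0,"wy":0,"wz":0}]'; python3 st.py
```

```text
time_s: 20.1
position: [0.4288, -0.3267, 0.0125]
tcp_rot: [[0.446, 0.895, 0.001], [0.895, -0.446, -0.001], [-0.0, 0.001, -1.0]]
force: [0.0, -0.5, -0.2]
opening: 0.551
time_s: 20.9
position: [0.4296, -0.3277, 0.0949]
tcp_rot: [[0.447, 0.895, 0.003], [0.895, -0.447, -0.004], [-0.002, 0.005, -1.0]]
force: [0.7, -0.2, -0.8]
opening: 0.289
t 20.9 pos [ 0.4296 -0.3277  0.0949] yaw_x 63.47 tilt 0.3 F [ 0.7 -0.2 -0.8] M [-0.04 -0.11 -0.01] open 0.289 q [-49.  34. 101.   0.  44. -23.]
```

```bash
python3 -m handwheel '[{"hand":-1,"dx":0.7,"dy":2,"dz":0,"wx":0,"wy":0,"wz":0},{"hand":-1,"dx":1.5,"dy":4,"dz":0,"wx":0,"wy":0,"wz":0},{"hand":-1,"dx":1.5,"dy":4,"dz":0,"wx":0,"wy":0,"wz":0},{"hand":-1,"dx":1.5,"dy":4,"dz":0,"wx":0,"wy":0,"wz":0},{"hand":-1,"dx":1.5,"dy":4,"dz":0,"wx":0,"wy":0,"wz":0},{"hand":-1,"dx":1.3,"dy":4,"dz":0,"wx":0,"wy":0,"wz":0},{"hand":-1,"dx":0.8,"dy":2.5,"dz":0,"wx":0,"wy":0,"wz":0},{"hand":-1,"dx":0.4,"dy":1.3,"dz":0,"wx":0,"wy":0,"wz":0},{"hand":-1,"dx":0,"dy":0,"dz":0,"wx":0,"wy":0,"wz":0},{"hand":-1,"dx":0,"dy":0,"dz":0,"wx":0,"wy":0,"wz":0}]'
```

```text
time_s: 21.9
position: [0.5203, -0.0692, 0.0918]
tcp_rot: [[0.447, 0.895, -0.0], [0.895, -0.447, -0.0], [-0.0, -0.0, -1.0]]
force: [0.2, -1.0, 1.3]
opening: 0.288
```

Drop it, then retreat toward A for a look.

```bash
python3 -m handwheel '[{"hand":-1,"dx":0.1,"dy":0,"dz":-1.5,"wx":0,"wy":0,"wz":0},{"hand":-1,"dx":0,"dy":0,"dz":-1,"wx":0,"wy":0,"wz":0},{"hand":-1,"dx":0,"dy":0,"dz":-0.6,"wx":0,"wy":0,"wz":0},{"hand":-1,"dx":0,"dy":0,"dz":0,"wx":0,"wy":0,"wz":0},{"hand":-0.3,"dx":0,"dy":0,"dz":0,"wx":0,"wy":0,"wz":0},{"hand":-0.1,"dx":0,"dy":0,"dz":0,"wx":0,"wy":0,"wz":0},{"hand":0,"dx":0,"dy":0,"dz":0,"wx":0,"wy":0,"wz":0},{"hand":0.1,"dx":0,"dy":0,"dz":2,"wx":0,"wy":0,"wz":0},{"hand":0.1,"dx":0,"dy":0,"dz":3,"wx":0,"wy":0,"wz":0}]'; python3 -m handwheel '[{"hand":0.1,"dx":0.5,"dy":-2,"dz":4,"wx":0,"wy":0,"wz":0},{"hand":0.1,"dx":1,"dy":-3,"dz":4,"wx":0,"wy":0,"wz":0},{"hand":0.1,"dx":1,"dy":-3,"dz":2,"wx":0,"wy":0,"wz":0},{"hand":0.1,"dx":1,"dy":-3,"dz":0,"wx":0,"wy":0,"wz":0},{"hand":0.1,"dx":0.5,"dy":-1,"dz":0,"wx":0,"wy":0,"wz":0},{"hand":0.1,"dx":0,"dy":0,"dz":0,"wx":0,"wy":0,"wz":0},{"hand":0.1,"dx":0,"dy":0,"dz":0,"wx":0,"wy":0,"wz":0}]'; python3 pot.py .006 .511 -.028 wrist; python3 tr.py
```

```text
time_s: 22.8
position: [0.5202, -0.068, 0.1103]
tcp_rot: [[0.447, 0.895, -0.004], [0.895, -0.447, 0.001], [-0.001, -0.004, -1.0]]
force: [0.1, -0.5, 1.2]
opening: 0.53
time_s: 23.5
position: [0.56, -0.1864, 0.2091]
tcp_rot: [[0.446, 0.895, -0.003], [0.895, -0.446, 0.002], [0.001, -0.004, -1.0]]
force: [-0.6, -0.0, 0.0]
opening: 0.549
wrist rim 1900 [[0.5126, -0.0299], [0.1296, 0.1309]] [ 0.5131 -0.0304]
wrist bar 2449 [ 0.513  -0.0303] [0.015 0.063] axis 153.8
291 (392, 247) [ 0.5977 -0.2889  0.02  ] cloud [ 0.6011 -0.2844  0.0289] top 0.034 [19 24]
```

View pics/p_wrist.png

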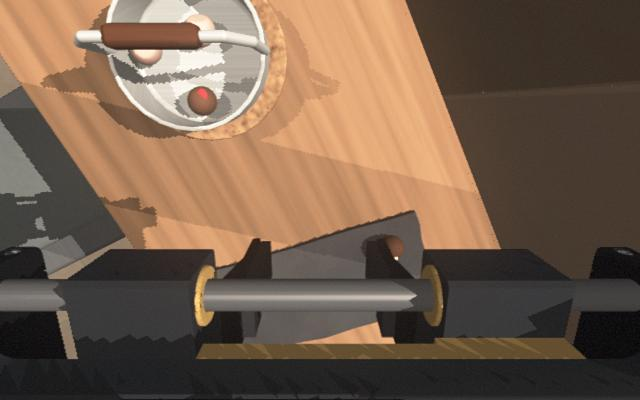

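Three truffles are in the pot: (203,100), (145,52) and (197,25). Next is A.

```bash
python3 -m handwheel '[{"hand":0.1,"dx":1.2,"dy":-3.5,"dz":-1,"wx":0,"wy":0,"wz":0},{"hand":0.1,"dx":1.2,"dy":-3.5,"dz":-3,"wx":0,"wy":0,"wz":0},{"hand":0.1,"dx":1.2,"dy":-3.1,"dz":-4,"wx":0,"wy":0,"wz":0},{"hand":0.1,"dx":0,"dy":0,"dz":-4,"wx":0,"wy":0,"wz":0},{"hand":0.1,"dx":0,"dy":0,"dz":-3,"wx":0,"wy":0,"wz":0},{"hand":0.1,"dx":0,"dy":0,"dz":0,"wx":0,"wy":0,"wz":0},{"hand":0.1,"dx":0,"dy":0,"dz":0,"wx":0,"wy":0,"wz":0},{"hand":0.1,"dx":0,"dy":0,"dz":0,"wx":0,"wy":0,"wz":0}]'
```

```text
time_s: 24.4
position: [0.5982, -0.2878, 0.0638]
tcp_rot: [[0.446, 0.895, 0.003], [0.895, -0.446, -0.002], [-0.0, 0.004, -1.0]]
force: [0.7, -0.4, 0.3]
opening: 0.548
```

```bash
python3 -m handwheel '[{"hand":0.1,"dx":-0.2,"dy":0,"dz":-2,"wx":0,"wy":0,"wz":0},{"hand":0.1,"dx":0,"dy":0,"dz":-1.8,"wx":0,"wy":0,"wz":0},{"hand":0.1,"dx":0,"dy":0,"dz":-1,"wx":0,"wy":0,"wz":0},{"hand":0.1,"dx":0,"dy":0,"dz":-0.4,"wx":0,"wy":0,"wz":0},{"hand":0.1,"dx":0,"dy":0,"dz":0,"wx":0,"wy":0,"wz":0},{"hand":0.1,"dx":0,"dy":0,"dz":0,"wx":0,"wy":0,"wz":0}]'; python3 -m handwheel '[{"hand":-0.5,"dx":0,"dy":0,"dz":0,"wx":0,"wy":0,"wz":0},{"hand":-1,"dx":0,"dy":0,"dz":0,"wx":0,"wy":0,"wz":0},{"hand":-1,"dx":0,"dy":0,"dz":0,"wx":0,"wy":0,"wz":0},{"hand":-1,"dx":0,"dy":0,"dz":0,"wx":0,"wy":0,"wz":0},{"hand":-1,"dx":0,"dy":0,"dz":1,"wx":0,"wy":0,"wz":0},{"hand":-1,"dx":0,"dy":0,"dz":3,"wx":0,"wy":0,"wz":0},{"hand":-1,"dx":0,"dy":0,"dz":3,"wx":0,"wy":0,"wz":0},{"hand":-1,"dx":0,"dy":0,"dz":1,"wx":0,"wy":0,"wz":0}]'; python3 st.py
```

```text
time_s: 25.0
position: [0.5956, -0.2881, 0.0108]
tcp_rot: [[0.447, 0.895, 0.002], [0.895, -0.447, -0.001], [-0.0, 0.002, -1.0]]
force: [-0.7, 0.1, 0.1]
opening: 0.551
time_s: 25.8
position: [0.5968, -0.289, 0.0935]
tcp_rot: [[0.447, 0.895, 0.005], [0.895, -0.447, -0.004], [-0.001, 0.006, -1.0]]
force: [0.0, -0.7, -1.1]
opening: 0.284
t 25.8 pos [ 0.5968 -0.289   0.0935] yaw_x 63.47 tilt 0.37 F [ 0.  -0.7 -1.1] M [-0.02 -0.08  0.04] open 0.284 q [-35.  42.  82.   0.  56.  -9.]
```

```bash
python3 -m handwheel '[{"hand":-1,"dx":-0.6,"dy":2,"dz":0,"wx":0,"wy":0,"wz":0},{"hand":-1,"dx":-1.2,"dy":4,"dz":0,"wx":0,"wy":0,"wz":0},{"hand":-1,"dx":-1.2,"dy":4,"dz":0,"wx":0,"wy":0,"wz":0},{"hand":-1,"dx":-1.2,"dy":4,"dz":0,"wx":0,"wy":0,"wz":0},{"hand":-1,"dx":-1.2,"dy":4,"dz":0,"wx":0,"wy":0,"wz":0},{"hand":-1,"dx":-0.9,"dy":2.5,"dz":0,"wx":0,"wy":0,"wz":0},{"hand":-1,"dx":-0.5,"dy":1.5,"dz":0,"wx":0,"wy":0,"wz":0},{"hand":-1,"dx":0,"dy":0,"dz":0,"wx":0,"wy":0,"wz":0},{"hand":-1,"dx":0,"dy":0,"dz":0,"wx":0,"wy":0,"wz":0}]'
```

```text
time_s: 26.7
position: [0.5279, -0.0686, 0.0898]
tcp_rot: [[0.446, 0.895, 0.002], [0.895, -0.446, -0.001], [-0.0, 0.002, -1.0]]
force: [0.4, -0.3, -0.8]
opening: 0.291
```

```bash
python3 -m handwheel '[{"hand":-1,"dx":0,"dy":0,"dz":-1.5,"wx":0,"wy":0,"wz":0},{"hand":-1,"dx":0,"dy":0,"dz":-1,"wx":0,"wy":0,"wz":0},{"hand":-1,"dx":0,"dy":0,"dz":-0.4,"wx":0,"wy":0,"wz":0},{"hand":-1,"dx":0,"dy":0,"dz":0,"wx":0,"wy":0,"wz":0},{"hand":-0.3,"dx":0,"dy":0,"dz":0,"wx":0,"wy":0,"wz":0},{"hand":-0.1,"dx":0,"dy":0,"dz":0,"wx":0,"wy":0,"wz":0},{"hand":0,"dx":0,"dy":0,"dz":0,"wx":0,"wy":0,"wz":0},{"hand":0.1,"dx":0,"dy":0,"dz":2,"wx":0,"wy":0,"wz":0},{"hand":0.1,"dx":0,"dy":0,"dz":3,"wx":0,"wy":0,"wz":0}]'; python3 -m handwheel '[{"hand":0.1,"dx":0.5,"dy":-2,"dz":4,"wx":0,"wy":0,"wz":0},{"hand":0.1,"dx":0.5,"dy":-3,"dz":4,"wx":0,"wy":0,"wz":0},{"hand":0.1,"dx":0.5,"dy":-3,"dz":2,"wx":0,"wy":0,"wz":0},{"hand":0.1,"dx":0.5,"dy":-3,"dz":0,"wx":0,"wy":0,"wz":0},{"hand":0.1,"dx":0.5,"dy":-1,"dz":0,"wx":0,"wy":0,"wz":0},{"hand":0.1,"dx":0,"dy":0,"dz":0,"wx":0,"wy":0,"wz":0},{"hand":0.1,"dx":0,"dy":0,"dz":0,"wx":0,"wy":0,"wz":0}]'; python3 pot.py .006 .511 -.028 wrist
```

```text
time_s: 27.6
position: [0.5255, -0.0672, 0.1101]
tcp_rot: [[0.447, 0.895, -0.004], [0.895, -0.447, 0.001], [-0.001, -0.004, -1.0]]
force: [0.7, -0.7, 0.0]
opening: 0.533
time_s: 28.3
position: [0.5508, -0.1861, 0.2095]
tcp_rot: [[0.447, 0.895, -0.002], [0.895, -0.447, 0.002], [0.001, -0.003, -1.0]]
force: [-0.6, -0.8, 0.0]
opening: 0.551
wrist rim 1785 [[0.5125, -0.0299], [0.1297, 0.1307]] [ 0.5133 -0.0296]
wrist bar 2448 [ 0.5128 -0.0304] [0.015 0.063] axis 154.1
```

View pics/p_wrist.png

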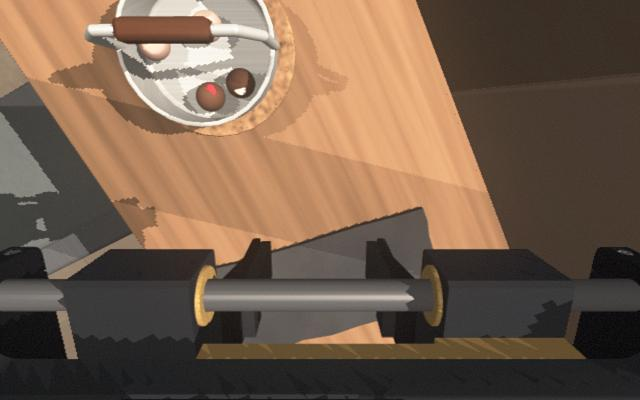

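Four are in the pot, with the fourth at (240,83). The last is B.

```bash
python3 -m handwheel '[{"hand":0.1,"dx":0.6,"dy":-3.5,"dz":-1,"wx":0,"wy":0,"wz":0},{"hand":0.1,"dx":0.6,"dy":-3.5,"dz":-2,"wx":0,"wy":0,"wz":0},{"hand":0.1,"dx":0.6,"dy":-3.5,"dz":-2.7,"wx":0,"wy":0,"wz":0},{"hand":0.1,"dx":0.6,"dy":-3.5,"dz":-3,"wx":0,"wy":0,"wz":0},{"hand":0.1,"dx":0.3,"dy":-2.1,"dz":-3,"wx":0,"wy":0,"wz":0},{"hand":0.1,"dx":0,"dy":0,"dz":-3,"wx":0,"wy":0,"wz":0},{"hand":0.1,"dx":0,"dy":0,"dz":0,"wx":0,"wy":0,"wz":0},{"hand":0.1,"dx":0,"dy":0,"dz":0,"wx":0,"wy":0,"wz":0},{"hand":0.1,"dx":0,"dy":0,"dz":0,"wx":0,"wy":0,"wz":0}]'
```

```text
time_s: 29.25
position: [0.5799, -0.3479, 0.0652]
tcp_rot: [[0.445, 0.895, 0.002], [0.895, -0.445, -0.001], [-0.0, 0.002, -1.0]]
force: [0.7, 0.1, -0.5]
opening: 0.547
```

```bash
python3 -m handwheel '[{"hand":0.1,"dx":-0.1,"dy":0,"dz":-2,"wx":0,"wy":0,"wz":0},{"hand":0.1,"dx":0,"dy":0,"dz":-1.9,"wx":0,"wy":0,"wz":0},{"hand":0.1,"dx":0,"dy":0,"dz":-1,"wx":0,"wy":0,"wz":0},{"hand":0.1,"dx":0,"dy":0,"dz":-0.4,"wx":0,"wy":0,"wz":0},{"hand":0.1,"dx":0,"dy":0,"dz":0,"wx":0,"wy":0,"wz":0},{"hand":0.1,"dx":0,"dy":0,"dz":0,"wx":0,"wy":0,"wz":0}]'; python3 -m handwheel '[{"hand":-0.5,"dx":0,"dy":0,"dz":0,"wx":0,"wy":0,"wz":0},{"hand":-1,"dx":0,"dy":0,"dz":0,"wx":0,"wy":0,"wz":0},{"hand":-1,"dx":0,"dy":0,"dz":0,"wx":0,"wy":0,"wz":0},{"hand":-1,"dx":0,"dy":0,"dz":0,"wx":0,"wy":0,"wz":0},{"hand":-1,"dx":0,"dy":0,"dz":1,"wx":0,"wy":0,"wz":0},{"hand":-1,"dx":0,"dy":0,"dz":3,"wx":0,"wy":0,"wz":0},{"hand":-1,"dx":0,"dy":0,"dz":3,"wx":0,"wy":0,"wz":0},{"hand":-1,"dx":0,"dy":0,"dz":2,"wx":0,"wy":0,"wz":0}]'; python3 st.py;  python3 pot.py .006 .511 -.028 scene
```

```text
time_s: 29.85
position: [0.5785, -0.349, 0.0116]
tcp_rot: [[0.446, 0.895, 0.002], [0.895, -0.446, -0.001], [-0.0, 0.002, -1.0]]
force: [0.5, -0.4, -0.8]
opening: 0.551
time_s: 30.65
position: [0.5786, -0.3492, 0.1033]
tcp_rot: [[0.447, 0.895, 0.002], [0.895, -0.447, -0.002], [-0.001, 0.003, -1.0]]
force: [0.7, -0.5, -0.2]
opening: 0.284
t 30.65 pos [ 0.5786 -0.3492  0.1033] yaw_x 63.47 tilt 0.18 F [ 0.7 -0.5 -0.2] M [-0.04 -0.09 -0.04] open 0.284 q [-41.  42.  80.   0.  58. -14.]
scene rim 114 [[0.5101, -0.0254], [0.1305, 0.1321]] [ 0.5125 -0.0249]
scene bar 52 [ 0.5121 -0.0244] [0.017 0.062] axis 153.5
```

```bash
python3 -m handwheel '[{"hand":-1,"dx":-0.4,"dy":2,"dz":1.5,"wx":0,"wy":0,"wz":0},{"hand":-1,"dx":-0.8,"dy":4,"dz":1.5,"wx":0,"wy":0,"wz":0},{"hand":-1,"dx":-0.8,"dy":4,"dz":1.5,"wx":0,"wy":0,"wz":0},{"hand":-1,"dx":-0.8,"dy":4,"dz":1,"wx":0,"wy":0,"wz":0},{"hand":-1,"dx":-0.8,"dy":4,"dz":0,"wx":0,"wy":0,"wz":0},{"hand":-1,"dx":-0.8,"dy":4,"dz":0,"wx":0,"wy":0,"wz":0},{"hand":-1,"dx":-0.8,"dy":4,"dz":0,"wx":0,"wy":0,"wz":0},{"hand":-1,"dx":-0.8,"dy":4,"dz":0,"wx":0,"wy":0,"wz":0},{"hand":-1,"dx":-0.8,"dy":4,"dz":0,"wx":0,"wy":0,"wz":0},{"hand":-1,"dx":-0.6,"dy":2.4,"dz":0,"wx":0,"wy":0,"wz":0}]'; python3 -m handwheel '[{"hand":-1,"dx":0,"dy":0,"dz":0,"wx":0,"wy":0,"wz":0},{"hand":-1,"dx":0,"dy":0,"dz":0,"wx":0,"wy":0,"wz":0},{"hand":-1,"dx":0,"dy":0,"dz":0,"wx":0,"wy":0,"wz":0}]'; python3 pot.py .006 .511 -.028 wrist
```

```text
time_s: 31.7
position: [0.5022, 0.0181, 0.1554]
tcp_rot: [[0.445, 0.895, -0.001], [0.895, -0.445, 0.001], [0.0, -0.002, -1.0]]
force: [0.1, -0.0, -0.8]
opening: 0.287
time_s: 32.0
position: [0.5046, 0.0144, 0.1556]
tcp_rot: [[0.447, 0.894, 0.001], [0.894, -0.447, -0.001], [0.0, 0.001, -1.0]]
force: [-0.1, 0.3, 0.2]
opening: 0.287
wrist rim 1571 [[0.5115, -0.0285], [0.1299, 0.1316]] [ 0.5115 -0.0278]
```

View pics/p_wrist.png

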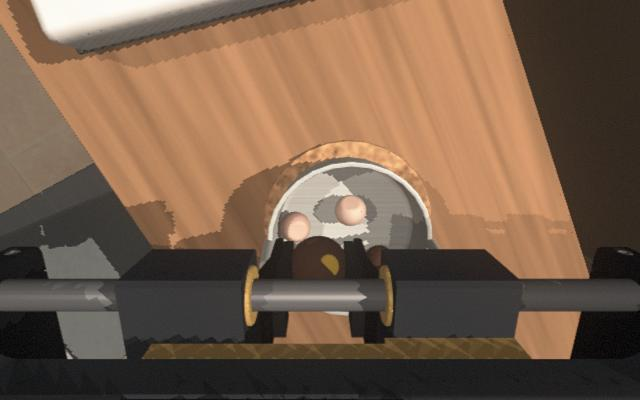

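```bash
python3 - <<'E'
from h import *
c=vision.get_calibration('wrist'); ctr=np.array([.511,-.0285]); x=np.array([.445,.896]); y=np.array([-.896,.445])
for n,u,v in [('p1',293,227),('p2',350,210),('dark',378,256)]:
    p=ray(c,u,v,.022)[:2]-ctr; print(n,(p@x*1000).round(),(p@y*1000).round())
E
```

```text
p1 3.0 48.0
p2 19.0 -4.0
dark -26.0 -30.0
```

```bash
python3 -m handwheel '[{"hand":-1,"dx":0,"dy":0,"dz":-2,"wx":0,"wy":0,"wz":0},{"hand":-1,"dx":0,"dy":0,"dz":-3,"wx":0,"wy":0,"wz":0},{"hand":-1,"dx":0,"dy":0,"dz":-2.4,"wx":0,"wy":0,"wz":0},{"hand":-1,"dx":0,"dy":0,"dz":-1.2,"wx":0,"wy":0,"wz":0},{"hand":-1,"dx":0,"dy":0,"dz":-0.6,"wx":0,"wy":0,"wz":0},{"hand":-1,"dx":0,"dy":0,"dz":0,"wx":0,"wy":0,"wz":0},{"hand":-0.3,"dx":0,"dy":0,"dz":0,"wx":0,"wy":0,"wz":0},{"hand":-0.1,"dx":0,"dy":0,"dz":0,"wx":0,"wy":0,"wz":0},{"hand":0,"dx":0,"dy":0,"dz":0,"wx":0,"wy":0,"wz":0},{"hand":0,"dx":0,"dy":0,"dz":0,"wx":0,"wy":0,"wz":0}]'; python3 -m handwheel '[{"hand":0,"dx":0,"dy":0,"dz":2,"wx":0,"wy":0,"wz":0},{"hand":0,"dx":0,"dy":0,"dz":4,"wx":0,"wy":0,"wz":0},{"hand":0,"dx":0,"dy":0,"dz":4,"wx":0,"wy":0,"wz":0},{"hand":0,"dx":0,"dy":0,"dz":4,"wx":0,"wy":0,"wz":0},{"hand":0,"dx":0,"dy":0,"dz":3,"wx":0,"wy":0,"wz":0},{"hand":0,"dx":0,"dy":0,"dz":0,"wx":0,"wy":0,"wz":0},{"hand":0,"dx":0,"dy":0,"dz":0,"wx":0,"wy":0,"wz":0}]';  python3 pot.py .006 .511 -.028 wrist scene
```

```text
time_s: 33.05
position: [0.5042, 0.0154, 0.0641]
tcp_rot: [[0.447, 0.895, 0.001], [0.895, -0.447, -0.0], [0.0, 0.001, -1.0]]
force: [0.7, 1.1, 0.4]
opening: 0.478
time_s: 33.75
position: [0.5037, 0.0155, 0.2341]
tcp_rot: [[0.446, 0.895, 0.002], [0.895, -0.446, -0.0], [0.0, 0.002, -1.0]]
force: [0.7, -0.1, -0.1]
opening: 0.502
wrist rim 1530 [[0.5119, -0.0284], [0.1301, 0.1306]] [ 0.5111 -0.0279]
wrist bar 1234 [ 0.5111 -0.0257] [0.014 0.061] axis 156.0
scene rim 130 [[0.5104, -0.025], [0.1295, 0.1324]] [ 0.5098 -0.0271]
scene bar 50 [ 0.5115 -0.0236] [0.018 0.063] axis 153.3
```

View pics/p_wrist.png

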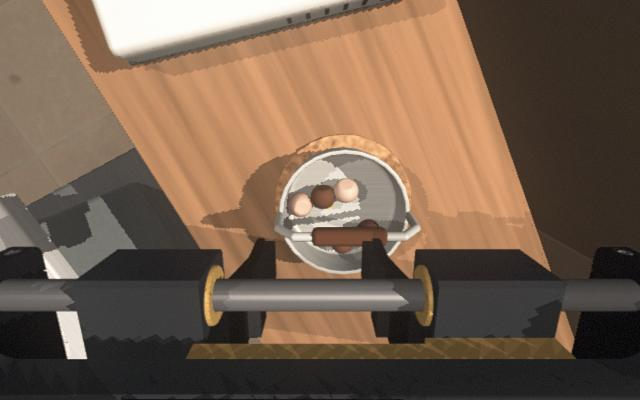

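All five truffles are in the pot: pinks at (300,204) and (346,190), brown at (323,196), and two browns by the handle at (368,226). Turn back to the handle.

```bash
python3 -m handwheel '[{"hand":0.3,"dx":0.1,"dy":-0.4,"dz":0,"wx":0,"wy":0,"wz":0.143},{"hand":0.3,"dx":0.1,"dy":-0.5,"dz":0,"wx":0,"wy":0,"wz":0.143},{"hand":0.3,"dx":0.1,"dy":-0.5,"dz":0,"wx":0,"wy":0,"wz":0.143},{"hand":0.3,"dx":0.1,"dy":-0.5,"dz":0,"wx":0,"wy":0,"wz":0.143},{"hand":0.3,"dx":0.1,"dy":-0.5,"dz":0,"wx":0,"wy":0,"wz":0.143},{"hand":0.3,"dx":0.1,"dy":-0.5,"dz":0,"wx":0,"wy":0,"wz":0.143},{"hand":0.3,"dx":0.1,"dy":-0.5,"dz":0,"wx":0,"wy":0,"wz":0.143},{"hand":0.3,"dx":0,"dy":-0.5,"dz":0,"wx":0,"wy":0,"wz":0.143},{"hand":0.3,"dx":0,"dy":-0.5,"dz":0,"wx":0,"wy":0,"wz":0.143},{"hand":0.3,"dx":0,"dy":0,"dz":0,"wx":0,"wy":0,"wz":0.143}]'>/dev/null; python3 -m handwheel '[{"hand":0.3,"dx":0,"dy":0,"dz":0,"wx":0,"wy":0,"wz":0.144},{"hand":0.3,"dx":0,"dy":0,"dz":0,"wx":0,"wy":0,"wz":0},{"hand":0.3,"dx":0,"dy":0,"dz":0,"wx":0,"wy":0,"wz":0},{"hand":0.3,"dx":0,"dy":0,"dz":0,"wx":0,"wy":0,"wz":0}]' >/dev/null; python3 st.py;  python3 pot.py .006 .511 -.028 wrist
```

```text
t 35.25 pos [ 0.5104 -0.0284  0.2327] yaw_x 153.54 tilt 0.09 F [0.9 0.8 0. ] M [ 0.04 -0.13  0.01] open 0.65 q [-16.  21.  97.   0.  62. -79.]
wrist rim 1868 [[0.5114, -0.0287], [0.1299, 0.1306]] [ 0.5106 -0.0281]
wrist bar 1313 [ 0.5099 -0.0279] [0.014 0.063] axis 153.0
```

View pics/p_wrist.png

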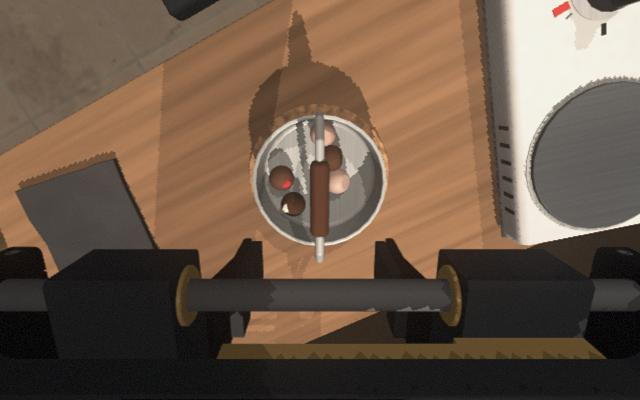

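Five are in the pot and the slate is empty. Descending to grasp.

```bash
python3 -m handwheel '[{"hand":0.3,"dx":0,"dy":0,"dz":-2,"wx":0,"wy":0,"wz":0},{"hand":0.3,"dx":0,"dy":0,"dz":-3,"wx":0,"wy":0,"wz":0},{"hand":0.3,"dx":0,"dy":0,"dz":-3,"wx":0,"wy":0,"wz":0},{"hand":0.3,"dx":0,"dy":0,"dz":-3,"wx":0,"wy":0,"wz":0},{"hand":0.3,"dx":0,"dy":0,"dz":-2,"wx":0,"wy":0,"wz":0},{"hand":0.3,"dx":0,"dy":0,"dz":-0.8,"wx":0,"wy":0,"wz":0},{"hand":0.3,"dx":0,"dy":0,"dz":0,"wx":0,"wy":0,"wz":0},{"hand":0.3,"dx":0,"dy":0,"dz":0,"wx":0,"wy":0,"wz":0},{"hand":0.3,"dx":0,"dy":0,"dz":0,"wx":0,"wy":0,"wz":0}]'; python3 -m handwheel '[{"hand":-0.2,"dx":0,"dy":0,"dz":0,"wx":0,"wy":0,"wz":0},{"hand":-0.4,"dx":0,"dy":0,"dz":0,"wx":0,"wy":0,"wz":0},{"hand":-0.55,"dx":0,"dy":0,"dz":0,"wx":0,"wy":0,"wz":0},{"hand":-0.65,"dx":0,"dy":0,"dz":0,"wx":0,"wy":0,"wz":0},{"hand":-0.8,"dx":0,"dy":0,"dz":0,"wx":0,"wy":0,"wz":0},{"hand":-1,"dx":0,"dy":0,"dz":0,"wx":0,"wy":0,"wz":0},{"hand":-1,"dx":0,"dy":0,"dz":0,"wx":0,"wy":0,"wz":0},{"hand":-1,"dx":0,"dy":0,"dz":0,"wx":0,"wy":0,"wz":0}]'; python3 st.py
```

```text
time_s: 36.2
position: [0.5117, -0.0288, 0.0966]
tcp_rot: [[-0.896, 0.444, 0.002], [0.444, 0.896, -0.001], [-0.003, 0.0, -1.0]]
force: [0.8, -0.4, -0.1]
opening: 0.648
time_s: 37.0
position: [0.5108, -0.0283, 0.0953]
tcp_rot: [[-0.896, 0.444, 0.0], [0.444, 0.896, 0.0], [0.0, 0.0, -1.0]]
force: [0.3, 1.7, -0.7]
opening: 0.177
t 37.0 pos [ 0.5108 -0.0283  0.0953] yaw_x 153.65 tilt 0.02 F [ 0.3  1.7 -0.7] M [ 0.25 -0.18  0.04] open 0.177 q [-16.  33. 105.   0.  42. -79.]
```

```bash
python3 -m handwheel '[{"hand":-1,"dx":0,"dy":0,"dz":0.3,"wx":0,"wy":0,"wz":0},{"hand":-1,"dx":0,"dy":0,"dz":0.8,"wx":0,"wy":0,"wz":0},{"hand":-1,"dx":0,"dy":0,"dz":1.3,"wx":0,"wy":0,"wz":0},{"hand":-1,"dx":0,"dy":0,"dz":1.7,"wx":0,"wy":0,"wz":0},{"hand":-1,"dx":0,"dy":0,"dz":2,"wx":0,"wy":0,"wz":0},{"hand":-1,"dx":0,"dy":0,"dz":2,"wx":0,"wy":0,"wz":0},{"hand":-1,"dx":0,"dy":0,"dz":1.7,"wx":0,"wy":0,"wz":0},{"hand":-1,"dx":0,"dy":0,"dz":1.2,"wx":0,"wy":0,"wz":0},{"hand":-1,"dx":0,"dy":0,"dz":0.7,"wx":0,"wy":0,"wz":0},{"hand":-1,"dx":0,"dy":0,"dz":0.3,"wx":0,"wy":0,"wz":0}]'; python3 -m handwheel '[{"hand":-1,"dx":0.2,"dy":0.5,"dz":0,"wx":0,"wy":0,"wz":0},{"hand":-1,"dx":0.5,"dy":1.3,"dz":0,"wx":0,"wy":0,"wz":0},{"hand":-1,"dx":0.8,"dy":2.2,"dz":0,"wx":0,"wy":0,"wz":0},{"hand":-1,"dx":1,"dy":2.6,"dz":0,"wx":0,"wy":0,"wz":0},{"hand":-1,"dx":1,"dy":2.6,"dz":0,"wx":0,"wy":0,"wz":0},{"hand":-1,"dx":1,"dy":2.6,"dz":0,"wx":0,"wy":0,"wz":0},{"hand":-1,"dx":1,"dy":2.6,"dz":0,"wx":0,"wy":0,"wz":0},{"hand":-1,"dx":1,"dy":2.6,"dz":0,"wx":0,"wy":0,"wz":0},{"hand":-1,"dx":1,"dy":2.6,"dz":0,"wx":0,"wy":0,"wz":0},{"hand":-1,"dx":1,"dy":2.6,"dz":0,"wx":0,"wy":0,"wz":0}]'; python3 -m handwheel '[{"hand":-1,"dx":0.8,"dy":2.2,"dz":0,"wx":0,"wy":0,"wz":0},{"hand":-1,"dx":0.5,"dy":1.3,"dz":0,"wx":0,"wy":0,"wz":0},{"hand":-1,"dx":0.2,"dy":0.6,"dz":0,"wx":0,"wy":0,"wz":0},{"hand":-1,"dx":0,"dy":0,"dz":0,"wx":0,"wy":0,"wz":0},{"hand":-1,"dx":0,"dy":0,"dz":0,"wx":0,"wy":0,"wz":0}]'; python3 st.py; python3 - <<'E'
from h import *
im,d,c=cap('wrist','w9')
im,d,c=cap('scene'); a=cv2.resize(im[130:310,210:390],None,fx=3.3,fy=3.3,interpolation=cv2.INTER_CUBIC); cv2.imwrite('pics/s9.png',a[:,:,::-1])
E
```

```text
time_s: 38.0
position: [0.5106, -0.0286, 0.2161]
tcp_rot: [[-0.896, 0.444, 0.0], [0.444, 0.896, -0.0], [-0.001, -0.0, -1.0]]
force: [-0.1, 0.3, -5.4]
opening: 0.183
time_s: 39.0
position: [0.5952, 0.1959, 0.214]
tcp_rot: [[-0.896, 0.443, -0.003], [0.443, 0.896, 0.0], [0.002, -0.001, -1.0]]
force: [0.6, -0.3, -4.7]
opening: 0.182
time_s: 39.5
position: [0.6101, 0.2337, 0.215]
tcp_rot: [[-0.896, 0.444, -0.002], [0.444, 0.896, -0.001], [0.001, -0.002, -1.0]]
force: [0.2, 0.3, -4.5]
opening: 0.182
t 39.5 pos [0.6101 0.2337 0.215 ] yaw_x 153.64 tilt 0.11 F [ 0.2  0.3 -4.5] M [ 0.04 -0.15 -0.04] open 0.182 q [ 11.  33.  78.  -0.  69. -52.]
```

View pics/w9.png

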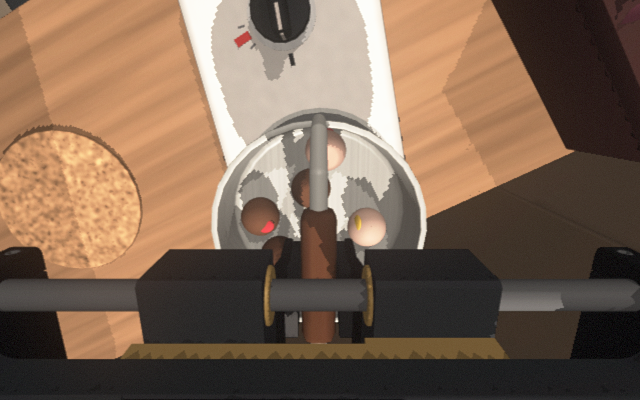

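View pics/s9.png

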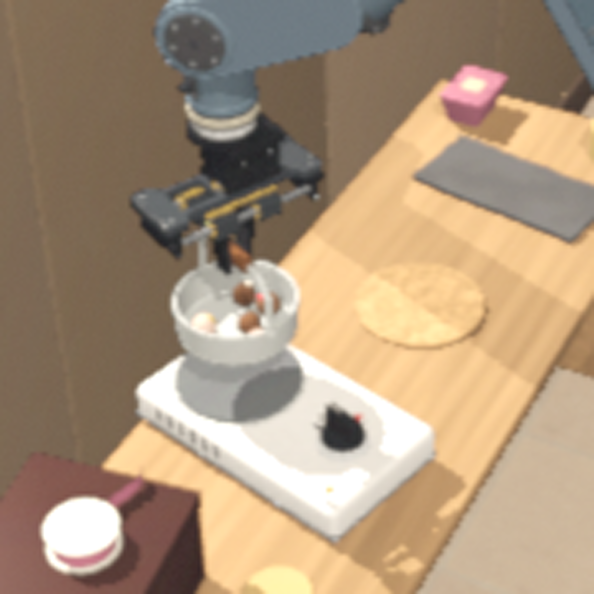

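```bash
python3 -m handwheel '[{"hand":-1,"dx":0.1,"dy":0.1,"dz":-0.5,"wx":0,"wy":0,"wz":0},{"hand":-1,"dx":0,"dy":0,"dz":-1.2,"wx":0,"wy":0,"wz":0},{"hand":-1,"dx":0,"dy":0,"dz":-1.5,"wx":0,"wy":0,"wz":0},{"hand":-1,"dx":0,"dy":0,"dz":-1.3,"wx":0,"wy":0,"wz":0},{"hand":-1,"dx":0,"dy":0,"dz":-0.8,"wx":0,"wy":0,"wz":0},{"hand":-1,"dx":0,"dy":0,"dz":-0.5,"wx":0,"wy":0,"wz":0},{"hand":-1,"dx":0,"dy":0,"dz":-0.3,"wx":0,"wy":0,"wz":0},{"hand":-1,"dx":0,"dy":0,"dz":0,"wx":0,"wy":0,"wz":0},{"hand":-1,"dx":0,"dy":0,"dz":0,"wx":0,"wy":0,"wz":0}]'
```

```text
time_s: 40.5
position: [0.6122, 0.2356, 0.155]
tcp_rot: [[-0.896, 0.444, 0.001], [0.444, 0.896, 0.0], [-0.001, 0.001, -1.0]]
force: [0.5, 0.4, -5.3]
opening: 0.182
```

```bash
python3 -m handwheel '[{"hand":-1,"dx":-0.1,"dy":0,"dz":-0.3,"wx":0,"wy":0,"wz":0},{"hand":-1,"dx":0,"dy":0,"dz":-0.2,"wx":0,"wy":0,"wz":0},{"hand":-1,"dx":0,"dy":0,"dz":-0.2,"wx":0,"wy":0,"wz":0},{"hand":-1,"dx":0,"dy":0,"dz":-0.1,"wx":0,"wy":0,"wz":0},{"hand":-1,"dx":0,"dy":0,"dz":0,"wx":0,"wy":0,"wz":0},{"hand":-1,"dx":0,"dy":0,"dz":0,"wx":0,"wy":0,"wz":0}]'
```

```text
time_s: 41.1
position: [0.6109, 0.2357, 0.1473]
tcp_rot: [[-0.896, 0.444, 0.001], [0.444, 0.896, 0.0], [-0.0, 0.001, -1.0]]
force: [-0.9, 1.3, 2.0]
opening: 0.18
```

Contact is made. Release and rise.

```bash
python3 -m handwheel '[{"hand":-0.5,"dx":0,"dy":0,"dz":0,"wx":0,"wy":0,"wz":0},{"hand":-0.2,"dx":0,"dy":0,"dz":0,"wx":0,"wy":0,"wz":0},{"hand":0,"dx":0,"dy":0,"dz":0,"wx":0,"wy":0,"wz":0},{"hand":0,"dx":0,"dy":0,"dz":0,"wx":0,"wy":0,"wz":0},{"hand":0,"dx":0,"dy":0,"dz":1,"wx":0,"wy":0,"wz":0},{"hand":0,"dx":0,"dy":0,"dz":2,"wx":0,"wy":0,"wz":0},{"hand":0,"dx":0,"dy":0,"dz":3,"wx":0,"wy":0,"wz":0},{"hand":0,"dx":0,"dy":0,"dz":4,"wx":0,"wy":0,"wz":0},{"hand":0,"dx":0,"dy":0,"dz":3,"wx":0,"wy":0,"wz":0},{"hand":0,"dx":0,"dy":0,"dz":0,"wx":0,"wy":0,"wz":0}]'; python3 -m handwheel '[{"hand":0,"dx":0,"dy":0,"dz":0,"wx":0,"wy":0,"wz":0},{"hand":0,"dx":0,"dy":0,"dz":0,"wx":0,"wy":0,"wz":0}]' | head -2;  python3 pot.py .058 .611 .236 wrist; cat > knob.py <<'E'
from m2 import *
im,d,c=cap('wrist','knob'); P=cloud(c,d); hsv=cv2.cvtColor(im,cv2.COLOR_RGB2HSV)
near=np.hypot(P[...,0]-.46,P[...,1]-.272)<.07
t=near&(P[...,2]>.084)&(P[...,2]<.11); q=P[t][:,:2]
if len(q)>20:
    e,V=np.linalg.eigh(np.cov(q.T)); r=cv2.minAreaRect(q.astype(np.float32)); print('knob bar n',len(q),q.mean(0).round(4),'rect ctr',np.round(r[0],4),np.round(r[1],4),'axis',np.degrees(np.arctan2(V[1,1],V[0,1])).round(1),np.sqrt(12*e).round(4),'z',np.median(P[t][:,2]).round(4))
r=near&(hsv[...,1]>110)&((hsv[...,0]<8)|(hsv[...,0]>172))&(im[...,0]>110)
vv,uu=np.nonzero(r); 
if len(uu): print('red',len(uu),ray(c,uu.mean(),vv.mean(),.052).round(4))
w=t&(im.min(2)>110); 
if w.sum()>3:
    print('white',w.sum(),P[w].mean(0).round(4))
m=(P[...,2]>.044)&(P[...,2]<.06)&(P[...,0]<.685)&(abs(P[...,0]-.53)<.2)&(abs(P[...,1]-.23)<.14)&(im.min(2)>90)
E
python3 knob.py
```

```text
time_s: 42.1
position: [0.614, 0.2362, 0.2833]
tcp_rot: [[-0.896, 0.444, 0.012], [0.444, 0.896, 0.002], [-0.01, 0.008, -1.0]]
force: [0.1, -0.0, 0.2]
opening: 0.497
time_s: 42.3
position: [0.6099, 0.2352, 0.2754]
wrist rim 2034 [[0.6112, 0.235], [0.1301, 0.1306]] [0.6106 0.2353]
wrist bar 1559 [0.622  0.2318] [0.022 0.134] axis 161.6
knob bar n 787 [0.4664 0.2705] rect ctr [0.4662 0.2702] [0.0141 0.0405] axis 163.1 [0.014  0.0401] z 0.096
red 90 [0.4654 0.2322 0.052 ]
white 93 [0.475  0.2671 0.0964]
```

View pics/knob.png

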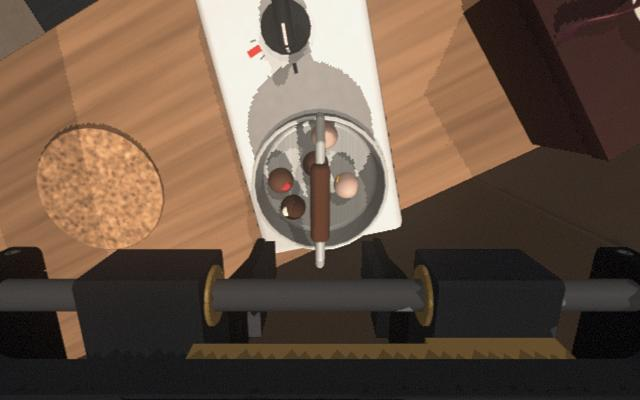

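The pot stands centred on the plate at (0.611,0.235) with 5 truffles. But its handle end points at the knob and would get in the way of the gripper body while the knob turns. I'll regrasp and yaw the pot by about 56°, away from the knob.

```bash
python3 -m handwheel '[{"hand":0.2,"dx":0.1,"dy":0,"dz":-1.5,"wx":0,"wy":0,"wz":0},{"hand":0.2,"dx":0,"dy":0,"dz":-3,"wx":0,"wy":0,"wz":0},{"hand":0.2,"dx":0,"dy":0,"dz":-3,"wx":0,"wy":0,"wz":0},{"hand":0.2,"dx":0,"dy":0,"dz":-3,"wx":0,"wy":0,"wz":0},{"hand":0.2,"dx":0,"dy":0,"dz":-1.5,"wx":0,"wy":0,"wz":0},{"hand":0.2,"dx":0,"dy":0,"dz":-0.8,"wx":0,"wy":0,"wz":0},{"hand":0.2,"dx":0,"dy":0,"dz":0,"wx":0,"wy":0,"wz":0},{"hand":0.2,"dx":0,"dy":0,"dz":0,"wx":0,"wy":0,"wz":0},{"hand":0.2,"dx":0,"dy":0,"dz":0,"wx":0,"wy":0,"wz":0}]'
```

```text
time_s: 43.3
position: [0.6129, 0.2357, 0.1501]
tcp_rot: [[-0.896, 0.444, 0.003], [0.444, 0.896, 0.001], [-0.002, 0.002, -1.0]]
force: [-0.0, 0.2, 0.0]
opening: 0.599
```

```bash
python3 -m handwheel '[{"hand":-0.2,"dx":-0.1,"dy":0,"dz":-0.2,"wx":0,"wy":0,"wz":0},{"hand":-0.4,"dx":0,"dy":0,"dz":0,"wx":0,"wy":0,"wz":0},{"hand":-0.55,"dx":0,"dy":0,"dz":0,"wx":0,"wy":0,"wz":0},{"hand":-0.65,"dx":0,"dy":0,"dz":0,"wx":0,"wy":0,"wz":0},{"hand":-0.8,"dx":0,"dy":0,"dz":0,"wx":0,"wy":0,"wz":0},{"hand":-1,"dx":0,"dy":0,"dz":0,"wx":0,"wy":0,"wz":0},{"hand":-1,"dx":0,"dy":0,"dz":0,"wx":0,"wy":0,"wz":0},{"hand":-1,"dx":0,"dy":0,"dz":0,"wx":0,"wy":0,"wz":0}]'; python3 -m handwheel '[{"hand":-1,"dx":0,"dy":0,"dz":0.3,"wx":0,"wy":0,"wz":0},{"hand":-1,"dx":0,"dy":0,"dz":0.4,"wx":0,"wy":0,"wz":0},{"hand":-1,"dx":0,"dy":0,"dz":0.3,"wx":0,"wy":0,"wz":0.03},{"hand":-1,"dx":0,"dy":0,"dz":0,"wx":0,"wy":0,"wz":0.08},{"hand":-1,"dx":0,"dy":0,"dz":0,"wx":0,"wy":0,"wz":0.08},{"hand":-1,"dx":0,"dy":0,"dz":0,"wx":0,"wy":0,"wz":0.08},{"hand":-1,"dx":0,"dy":0,"dz":0,"wx":0,"wy":0,"wz":0.08},{"hand":-1,"dx":0,"dy":0,"dz":0,"wx":0,"wy":0,"wz":0.08},{"hand":-1,"dx":0,"dy":0,"dz":0,"wx":0,"wy":0,"wz":0.08},{"hand":-1,"dx":0,"dy":0,"dz":0,"wx":0,"wy":0,"wz":0.08}]';python3 -m handwheel '[{"hand":-1,"dx":0,"dy":0,"dz":0,"wx":0,"wy":0,"wz":0.08},{"hand":-1,"dx":0,"dy":0,"dz":0,"wx":0,"wy":0,"wz":0.08},{"hand":-1,"dx":0,"dy":0,"dz":0,"wx":0,"wy":0,"wz":0.08},{"hand":-1,"dx":0,"dy":0,"dz":0,"wx":0,"wy":0,"wz":0.08},{"hand":-1,"dx":0,"dy":0,"dz":0,"wx":0,"wy":0,"wz":0.05},{"hand":-1,"dx":0,"dy":0,"dz":0,"wx":0,"wy":0,"wz":0.03},{"hand":-1,"dx":0,"dy":0,"dz":0,"wx":0,"wy":0,"wz":0},{"hand":-1,"dx":0,"dy":0,"dz":0,"wx":0,"wy":0,"wz":0}]'; python3 st.py
```

```text
time_s: 44.1
position: [0.6109, 0.2356, 0.1465]
tcp_rot: [[-0.896, 0.444, 0.0], [0.444, 0.896, 0.0], [-0.0, 0.0, -1.0]]
force: [0.8, 1.7, -0.5]
opening: 0.182
time_s: 45.1
position: [0.6105, 0.2353, 0.1563]
tcp_rot: [[-0.991, -0.134, -0.001], [-0.134, 0.991, -0.0], [0.001, -0.0, -1.0]]
force: [0.9, 0.1, -5.3]
opening: 0.181
time_s: 45.9
position: [0.6106, 0.2354, 0.1564]
tcp_rot: [[-0.863, -0.506, -0.0], [-0.506, 0.863, -0.0], [0.0, 0.0, -1.0]]
force: [0.5, -0.1, -4.7]
opening: 0.178
t 45.9 pos [0.6106 0.2354 0.1564] yaw_x -149.63 tilt 0.02 F [ 0.5 -0.1 -4.7] M [ 0.19 -0.08  0.  ] open 0.178 q [  11.   37.   81.   -0.   62. -109.]
```

```bash
python3 -m handwheel '[{"hand":-1,"dx":0.05,"dy":0,"dz":-0.4,"wx":0,"wy":0,"wz":0},{"hand":-1,"dx":0,"dy":0,"dz":-0.3,"wx":0,"wy":0,"wz":0},{"hand":-1,"dx":0,"dy":0,"dz":-0.2,"wx":0,"wy":0,"wz":0},{"hand":-1,"dx":0,"dy":0,"dz":-0.1,"wx":0,"wy":0,"wz":0},{"hand":-1,"dx":0,"dy":0,"dz":0,"wx":0,"wy":0,"wz":0},{"hand":-1,"dx":0,"dy":0,"dz":0,"wx":0,"wy":0,"wz":0}]'
```

```text
time_s: 46.5
position: [0.6114, 0.2355, 0.1465]
tcp_rot: [[-0.863, -0.506, 0.0], [-0.506, 0.863, 0.0], [-0.0, -0.0, -1.0]]
force: [-0.8, -0.5, -4.1]
opening: 0.181
```

```bash
python3 -m handwheel '[{"hand":-1,"dx":0,"dy":0,"dz":-0.1,"wx":0,"wy":0,"wz":0},{"hand":-1,"dx":0,"dy":0,"dz":0,"wx":0,"wy":0,"wz":0},{"hand":-1,"dx":0,"dy":0,"dz":0,"wx":0,"wy":0,"wz":0}]'
```

```text
time_s: 46.8
position: [0.6114, 0.2355, 0.1464]
tcp_rot: [[-0.863, -0.506, 0.001], [-0.506, 0.863, 0.0], [-0.001, -0.0, -1.0]]
force: [-1.8, -1.1, 3.7]
opening: 0.185
```

```bash
python3 -m handwheel '[{"hand":-0.5,"dx":0,"dy":0,"dz":0,"wx":0,"wy":0,"wz":0},{"hand":-0.2,"dx":0,"dy":0,"dz":0,"wx":0,"wy":0,"wz":0},{"hand":0,"dx":0,"dy":0,"dz":0,"wx":0,"wy":0,"wz":0},{"hand":0,"dx":0,"dy":0,"dz":0,"wx":0,"wy":0,"wz":0},{"hand":0,"dx":0,"dy":0,"dz":1,"wx":0,"wy":0,"wz":0},{"hand":0,"dx":0,"dy":0,"dz":2,"wx":0,"wy":0,"wz":0},{"hand":0,"dx":0,"dy":0,"dz":3,"wx":0,"wy":0,"wz":0},{"hand":0,"dx":0,"dy":0,"dz":3,"wx":0,"wy":0,"wz":0},{"hand":0,"dx":0,"dy":0,"dz":3,"wx":0,"wy":0,"wz":0},{"hand":0,"dx":0,"dy":0,"dz":0,"wx":0,"wy":0,"wz":0}]'; python3 -m handwheel '[{"hand":0,"dx":-1,"dy":0.2,"dz":0,"wx":0,"wy":0,"wz":-0.08},{"hand":0,"dx":-2,"dy":0.5,"dz":0,"wx":0,"wy":0,"wz":-0.12},{"hand":0,"dx":-2.5,"dy":0.6,"dz":0,"wx":0,"wy":0,"wz":-0.14},{"hand":0,"dx":-2.5,"dy":0.6,"dz":0,"wx":0,"wy":0,"wz":-0.14},{"hand":0,"dx":-2.5,"dy":0.6,"dz":0,"wx":0,"wy":0,"wz":-0.14},{"hand":0,"dx":-2.5,"dy":0.6,"dz":0,"wx":0,"wy":0,"wz":-0.12},{"hand":0,"dx":-1.6,"dy":0.4,"dz":0,"wx":0,"wy":0,"wz":-0.06},{"hand":0,"dx":-0.5,"dy":0.2,"dz":0,"wx":0,"wy":0,"wz":0},{"hand":0,"dx":0,"dy":0,"dz":0,"wx":0,"wy":0,"wz":0},{"hand":0,"dx":0,"dy":0,"dz":0,"wx":0,"wy":0,"wz":0}]'; python3 st.py; python3 knob.py; python3 pot.py .058 .611 .235 scene
```

```text
time_s: 47.8
position: [0.6144, 0.2362, 0.2717]
tcp_rot: [[-0.863, -0.506, 0.012], [-0.506, 0.863, 0.002], [-0.011, -0.004, -1.0]]
force: [0.6, 0.8, -0.2]
opening: 0.5
time_s: 48.8
position: [0.4613, 0.2724, 0.2655]
tcp_rot: [[-0.964, 0.266, 0.001], [0.266, 0.964, 0.0], [-0.001, 0.0, -1.0]]
force: [-0.6, 0.6, 0.8]
opening: 0.495
t 48.8 pos [0.4613 0.2724 0.2655] yaw_x 164.59 tilt 0.07 F [-0.6  0.6  0.8] M [ 0.1  -0.19  0.05] open 0.495 q [ 19.  20.  92.  -0.  68. -56.]
knob bar n 641 [0.4611 0.2716] rect ctr [0.4627 0.2711] [0.0139 0.0466] axis 162.5 [0.0136 0.0453] z 0.0961
red 68 [0.4657 0.2317 0.052 ]
white 68 [0.4741 0.2675 0.0967]
scene rim 151 [[0.6103, 0.2388], [0.1292, 0.1331]] [0.6126 0.2386]
scene bar 88 [0.6169 0.2376] [0.04  0.113] axis -179.1
```

View pics/knob.png

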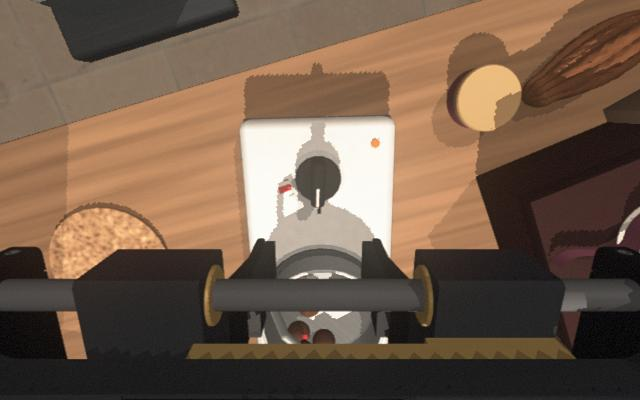

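View pics/p_scene.png

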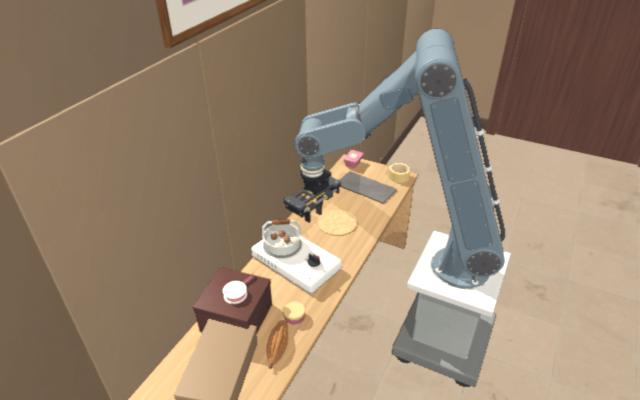

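The knob bar is centred at (0.461,0.2716) with its line at about -17.5°; in the wrist picture it is at (318,178), with the red mark at (285,187). The pot handle is now clear of it. Descend over the knob.

```bash
python3 -m handwheel '[{"hand":0,"dx":0,"dy":-0.1,"dz":-2,"wx":0,"wy":0,"wz":-0.03},{"hand":0,"dx":0,"dy":0,"dz":-3,"wx":0,"wy":0,"wz":0},{"hand":0,"dx":0,"dy":0,"dz":-3,"wx":0,"wy":0,"wz":0},{"hand":0,"dx":0,"dy":0,"dz":-3,"wx":0,"wy":0,"wz":0},{"hand":0,"dx":0,"dy":0,"dz":-3,"wx":0,"wy":0,"wz":0},{"hand":0,"dx":0,"dy":0,"dz":-2,"wx":0,"wy":0,"wz":0},{"hand":0,"dx":0,"dy":0,"dz":-1,"wx":0,"wy":0,"wz":0},{"hand":0,"dx":0,"dy":0,"dz":-0.8,"wx":0,"wy":0,"wz":0},{"hand":0,"dx":0,"dy":0,"dz":0,"wx":0,"wy":0,"wz":0},{"hand":0,"dx":0,"dy":0,"dz":0,"wx":0,"wy":0,"wz":0}]'; python3 st.py
```

```text
time_s: 49.9
position: [0.461, 0.2717, 0.0881]
tcp_rot: [[-0.955, 0.295, 0.001], [0.295, 0.955, 0.0], [-0.001, 0.001, -1.0]]
force: [-0.3, -0.9, -0.6]
opening: 0.5
t 49.9 pos [0.461  0.2717 0.0881] yaw_x 162.82 tilt 0.09 F [-0.3 -0.9 -0.6] M [ 0.06 -0.12  0.01] open 0.5 q [ 19.  35. 102.  -0.  43. -54.]
```

```bash
python3 -m handwheel '[{"hand":0,"dx":0,"dy":0,"dz":-0.7,"wx":0,"wy":0,"wz":0},{"hand":-0.2,"dx":0,"dy":0,"dz":-0.6,"wx":0,"wy":0,"wz":0},{"hand":-0.4,"dx":0,"dy":0,"dz":0,"wx":0,"wy":0,"wz":0},{"hand":-0.5,"dx":0,"dy":0,"dz":0,"wx":0,"wy":0,"wz":0},{"hand":-0.6,"dx":0,"dy":0,"dz":0,"wx":0,"wy":0,"wz":0},{"hand":-0.65,"dx":0,"dy":0,"dz":0,"wx":0,"wy":0,"wz":0},{"hand":-0.75,"dx":0,"dy":0,"dz":0,"wx":0,"wy":0,"wz":0},{"hand":-1,"dx":0,"dy":0,"dz":0,"wx":0,"wy":0,"wz":0},{"hand":-1,"dx":0,"dy":0,"dz":0,"wx":0,"wy":0,"wz":0}]'; python3 st.py
```

```text
time_s: 50.8
position: [0.4607, 0.2722, 0.0747]
tcp_rot: [[-0.955, 0.296, 0.001], [0.296, 0.955, 0.001], [-0.001, 0.002, -1.0]]
force: [-0.9, 4.7, -0.0]
opening: 0.159
t 50.8 pos [0.4607 0.2722 0.0747] yaw_x 162.8 tilt 0.1 F [-0.9  4.7 -0. ] M [ 0.82 -0.16 -0.03] open 0.159 q [ 19.  36. 102.   0.  42. -54.]
```

```bash
python3 -m handwheel '[{"hand":-1,"dx":0,"dy":0.05,"dz":-0.2,"wx":0,"wy":0,"wz":0},{"hand":-1,"dx":0,"dy":0,"dz":-0.2,"wx":0,"wy":0,"wz":0},{"hand":-1,"dx":0,"dy":0,"dz":-0.15,"wx":0,"wy":0,"wz":0},{"hand":-1,"dx":0,"dy":0,"dz":0,"wx":0,"wy":0,"wz":0},{"hand":-1,"dx":0,"dy":0,"dz":0,"wx":0,"wy":0,"wz":0}]'; python3 st.py
```

```text
time_s: 51.3
position: [0.4607, 0.2722, 0.0696]
tcp_rot: [[-0.955, 0.295, 0.001], [0.295, 0.955, 0.001], [-0.001, 0.001, -1.0]]
force: [-1.3, 3.1, 6.5]
opening: 0.161
t 51.3 pos [0.4607 0.2722 0.0696] yaw_x 162.82 tilt 0.07 F [-1.3  3.1  6.5] M [ 0.54  0.01 -0.04] open 0.161 q [ 19.  37. 102.   0.  41. -54.]
```

```bash
python3 -m handwheel '[{"hand":-1,"dx":0,"dy":0.05,"dz":-0.15,"wx":0,"wy":0,"wz":0},{"hand":-1,"dx":0,"dy":0,"dz":-0.1,"wx":0,"wy":0,"wz":0},{"hand":-1,"dx":0,"dy":0,"dz":0,"wx":0,"wy":0,"wz":0},{"hand":-1,"dx":0,"dy":0,"dz":0,"wx":0,"wy":0,"wz":0}]'; python3 st.py
```

```text
time_s: 51.7
position: [0.4606, 0.2723, 0.0675]
tcp_rot: [[-0.955, 0.295, 0.001], [0.295, 0.955, -0.0], [-0.001, 0.0, -1.0]]
force: [-1.1, 0.4, 9.3]
opening: 0.156
t 51.7 pos [0.4606 0.2723 0.0675] yaw_x 162.84 tilt 0.06 F [-1.1  0.4  9.3] M [ 0.23  0.14 -0.04] open 0.156 q [ 19.  37. 102.  -0.  41. -54.]
```

```bash
python3 -m handwheel '[{"hand":-1,"dx":0,"dy":0,"dz":-0.05,"wx":0,"wy":0,"wz":0},{"hand":-1,"dx":0,"dy":0,"dz":0,"wx":0,"wy":0,"wz":-0.02},{"hand":-1,"dx":0,"dy":0,"dz":0,"wx":0,"wy":0,"wz":-0.03},{"hand":-1,"dx":0,"dy":0,"dz":0,"wx":0,"wy":0,"wz":-0.03},{"hand":-1,"dx":0,"dy":0,"dz":0,"wx":0,"wy":0,"wz":-0.02},{"hand":-1,"dx":0,"dy":0,"dz":0,"wx":0,"wy":0,"wz":0}]'; python3 st.py
```

```text
time_s: 52.3
position: [0.4607, 0.2725, 0.0675]
tcp_rot: [[-0.921, 0.389, 0.002], [0.389, 0.921, 0.0], [-0.001, 0.001, -1.0]]
force: [-2.3, 0.2, 13.6]
opening: 0.154
t 52.3 pos [0.4607 0.2725 0.0675] yaw_x 157.1 tilt 0.09 F [-2.3  0.2 13.6] M [ 0.21  0.23 -0.04] open 0.154 q [ 19.  37. 102.  -0.  41. -48.]
```

```bash
python3 -m handwheel '[{"hand":-1,"dx":0,"dy":0,"dz":0,"wx":0,"wy":0,"wz":-0.04},{"hand":-1,"dx":0,"dy":0,"dz":0,"wx":0,"wy":0,"wz":-0.04},{"hand":-1,"dx":0,"dy":0,"dz":0,"wx":0,"wy":0,"wz":-0.04},{"hand":-1,"dx":0,"dy":0,"dz":0,"wx":0,"wy":0,"wz":-0.04},{"hand":-1,"dx":0,"dy":0,"dz":0,"wx":0,"wy":0,"wz":-0.04},{"hand":-1,"dx":0,"dy":0,"dz":0,"wx":0,"wy":0,"wz":0}]'; python3 st.py
```

```text
time_s: 52.9
position: [0.461, 0.2728, 0.0675]
tcp_rot: [[-0.825, 0.565, 0.002], [0.565, 0.825, 0.001], [-0.001, 0.002, -1.0]]
force: [-1.5, 2.1, 13.2]
opening: 0.16
t 52.9 pos [0.461  0.2728 0.0675] yaw_x 145.6 tilt 0.13 F [-1.5  2.1 13.2] M [ 0.43  0.18 -0.05] open 0.16 q [ 19.  37. 102.   0.  41. -37.]
```

```bash
python3 -m handwheel '[{"hand":-1,"dx":0,"dy":0,"dz":0,"wx":0,"wy":0,"wz":-0.06},{"hand":-1,"dx":0,"dy":0,"dz":0,"wx":0,"wy":0,"wz":-0.08},{"hand":-1,"dx":0,"dy":0,"dz":0,"wx":0,"wy":0,"wz":-0.08},{"hand":-1,"dx":0,"dy":0,"dz":0,"wx":0,"wy":0,"wz":-0.08},{"hand":-1,"dx":0,"dy":0,"dz":0,"wx":0,"wy":0,"wz":-0.08},{"hand":-1,"dx":0,"dy":0,"dz":0,"wx":0,"wy":0,"wz":-0.08},{"hand":-1,"dx":0,"dy":0,"dz":0,"wx":0,"wy":0,"wz":-0.08},{"hand":-1,"dx":0,"dy":0,"dz":0,"wx":0,"wy":0,"wz":-0.08},{"hand":-1,"dx":0,"dy":0,"dz":0,"wx":0,"wy":0,"wz":-0.06},{"hand":-1,"dx":0,"dy":0,"dz":0,"wx":0,"wy":0,"wz":0}]'; python3 -m handwheel '[{"hand":-1,"dx":0,"dy":0,"dz":0,"wx":0,"wy":0,"wz":-0.08},{"hand":-1,"dx":0,"dy":0,"dz":0,"wx":0,"wy":0,"wz":-0.07},{"hand":-1,"dx":0,"dy":0,"dz":0,"wx":0,"wy":0,"wz":-0.04},{"hand":-1,"dx":0,"dy":0,"dz":0,"wx":0,"wy":0,"wz":0},{"hand":-1,"dx":0,"dy":0,"dz":0,"wx":0,"wy":0,"wz":0}]'; python3 st.py
```

```text
time_s: 53.9
position: [0.4621, 0.2736, 0.0676]
tcp_rot: [[-0.286, 0.958, 0.004], [0.958, 0.286, 0.002], [0.001, 0.005, -1.0]]
force: [-0.2, 4.3, 10.8]
opening: 0.159
time_s: 54.4
position: [0.4624, 0.2736, 0.0676]
tcp_rot: [[-0.1, 0.995, 0.005], [0.995, 0.1, 0.003], [0.002, 0.005, -1.0]]
force: [-0.1, 4.0, 10.4]
opening: 0.161
t 54.4 pos [0.4624 0.2736 0.0676] yaw_x 95.75 tilt 0.33 F [-0.1  4.  10.4] M [ 0.76 -0.04 -0.03] open 0.161 q [ 19.  37. 102.   0.  41.  13.]
```

```bash
python3 -m handwheel '[{"hand":-1,"dx":0,"dy":0,"dz":0,"wx":0,"wy":0,"wz":-0.018},{"hand":-1,"dx":0,"dy":0,"dz":0,"wx":0,"wy":0,"wz":0},{"hand":-1,"dx":0,"dy":0,"dz":0.2,"wx":0,"wy":0,"wz":0},{"hand":-1,"dx":0,"dy":0,"dz":0.2,"wx":0,"wy":0,"wz":0},{"hand":-1,"dx":0,"dy":0,"dz":0.2,"wx":0,"wy":0,"wz":0},{"hand":-1,"dx":0,"dy":0,"dz":0.15,"wx":0,"wy":0,"wz":0},{"hand":-1,"dx":0,"dy":0,"dz":0,"wx":0,"wy":0,"wz":0}]'; python3 st.py
```

```text
time_s: 55.1
position: [0.4625, 0.2736, 0.0743]
tcp_rot: [[-0.082, 0.997, 0.005], [0.997, 0.082, 0.003], [0.002, 0.005, -1.0]]
force: [1.0, 4.6, 2.6]
opening: 0.158
t 55.1 pos [0.4625 0.2736 0.0743] yaw_x 94.73 tilt 0.32 F [1.  4.6 2.6] M [ 0.84 -0.28 -0.04] open 0.158 q [ 19.  36. 102.   0.  41.  14.]
```

Open and rise clear, then look.

```bash
python3 -m handwheel '[{"hand":-0.6,"dx":0,"dy":0,"dz":0,"wx":0,"wy":0,"wz":0},{"hand":-0.3,"dx":0,"dy":0,"dz":0,"wx":0,"wy":0,"wz":0},{"hand":0,"dx":0,"dy":0,"dz":0,"wx":0,"wy":0,"wz":0},{"hand":0,"dx":0,"dy":0,"dz":0,"wx":0,"wy":0,"wz":0},{"hand":0,"dx":0,"dy":0,"dz":1.5,"wx":0,"wy":0,"wz":0},{"hand":0,"dx":0,"dy":0,"dz":3,"wx":0,"wy":0,"wz":0},{"hand":0,"dx":0,"dy":0,"dz":4,"wx":0,"wy":0,"wz":0},{"hand":0,"dx":0,"dy":0,"dz":4,"wx":0,"wy":0,"wz":0},{"hand":0,"dx":0,"dy":0,"dz":4,"wx":0,"wy":0,"wz":0},{"hand":0,"dx":0,"dy":0,"dz":3,"wx":0,"wy":0,"wz":0}]'; python3 -m handwheel '[{"hand":0,"dx":-0.5,"dy":-1,"dz":1,"wx":0,"wy":0,"wz":0},{"hand":0,"dx":-1.5,"dy":-3,"dz":2,"wx":0,"wy":0,"wz":0},{"hand":0,"dx":-1,"dy":-2,"dz":2,"wx":0,"wy":0,"wz":0},{"hand":0,"dx":0,"dy":0,"dz":0,"wx":0,"wy":0,"wz":0},{"hand":0,"dx":0,"dy":0,"dz":0,"wx":0,"wy":0,"wz":0},{"hand":0,"dx":0,"dy":0,"dz":0,"wx":0,"wy":0,"wz":0}]'; python3 st.py; python3 knob.py; python3 pot.py .058 .611 .235 wrist scene top
```

```text
time_s: 56.1
position: [0.4602, 0.2722, 0.2707]
tcp_rot: [[-0.083, 0.997, 0.001], [0.997, 0.083, 0.0], [-0.0, 0.001, -1.0]]
force: [1.1, 0.3, 0.6]
opening: 0.5
time_s: 56.7
position: [0.4297, 0.2125, 0.317]
tcp_rot: [[-0.083, 0.997, -0.003], [0.997, 0.083, -0.0], [-0.0, -0.003, -1.0]]
force: [-0.3, -0.1, -0.1]
opening: 0.498
t 56.7 pos [0.4297 0.2125 0.317 ] yaw_x 94.75 tilt 0.16 F [-0.3 -0.1 -0.1] M [-0.07 -0.09 -0.02] open 0.498 q [13. 13. 95.  0. 73.  8.]
knob bar n 561 [0.4622 0.271 ] rect ctr [0.4629 0.2701] [0.0142 0.0457] axis 94.4 [0.014  0.0442] z 0.096
red 55 [0.4651 0.232  0.052 ]
white 65 [0.4635 0.2578 0.0969]
wrist rim 1852 [[0.6111, 0.2352], [0.1304, 0.1313]] [0.6107 0.2356]
wrist bar 2458 [0.6563 0.2341] [0.063 0.18 ] axis 178.3
scene rim 149 [[0.6106, 0.2386], [0.1314, 0.1316]] [0.6136 0.24  ]
scene bar 87 [0.6164 0.2381] [0.042 0.108] axis -175.1
top rim 134 [[0.6105, 0.2372], [0.1309, 0.1314]] [0.6095 0.2374]
top bar 139 [0.6514 0.235 ] [0.068 0.176] axis 179.3
```

View pics/knob.png

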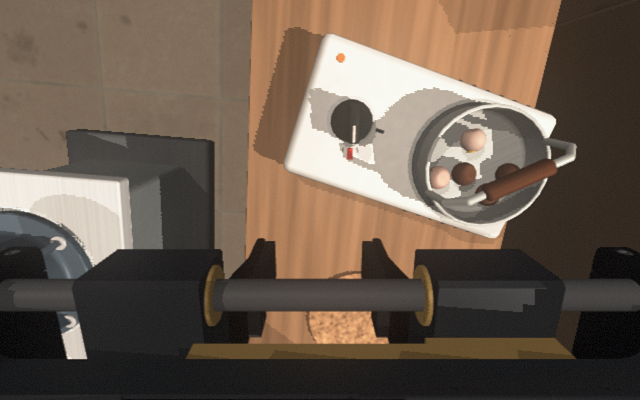

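The line points at the red mark: the bar is at -85.6° and the mark at about -86°. The knob top is at 96 mm, so it is out. The pot is centred on the plate, with truffles at (472,140), (440,178), (463,174), (507,172) and one partly under the grip at (488,195).

```bash
python3 - <<'E'
from rig import hand_in
print(hand_in())
E
```

```text
the job is handed in; nothing more can be done
None
```

I moved the pot to the cork mat, put all five truffles in it and stood it back on the hot plate. I then pushed the knob in, turned it clockwise to the red mark, let it spring out, and handed the job in at about 57 s.

- **Pot:** the wrist camera puts its centre at (0.611, 0.235), against a plate centre of about (0.611, 0.235). The scene and top cameras read 2–4 mm higher in y; the scene camera showed the same offset earlier.
- **Truffles:** all five are visible in the pot, one partly under the grip, and the slate is empty.
- **Knob:** its line is at about -85.6° and the red mark at about -86°. Its top is at 96 mm, so it is out.
- **Extra pot moves:** the first grasp turned the pot about 34° on the plate so the gripper would clear the wall. After putting it back, I lifted it about 1 cm and turned it about 56°, so the handle would not foul the gripper at the knob.
- **Tin and card box:** the arm did not go near either. I did not re-measure their positions at the end.

The only failed step was the first move command, which was refused for leaving out some keys; nothing moved. I saw no sign of the pot being knocked aside.

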